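Punch-mark the specimen blanks and load the magazine

TASK

Take the spring-loaded centre punch from its stand and mark every aluminium blank on the bench: set the point on the copper centre and press straight down until the hidden spring snaps and the copper is dented in, without ramming the punch any harder. Put the punch back upright in its stand, fully seated, and load all the blanks one on another into the clear tube magazine with the marked side up. Do not press the copper with the gripper, and leave the other things on the bench alone.

Things in the scene. Friction and masses are not known exactly. Their poses are not given: they have to be found in the camera images.
- blank_0_center (a point): round loose aluminium blank (puck), 28 mm diameter, 20 mm tall, about 45 g, on the bench, copper centre up; the point is its centre, half-way up, z axis up. In the middle of its top is an 11 mm hole closed by a soft copper disc flush with the top. Dark line round it 6 mm above the foot. Four to six of blanks 0 to 5 are present.
- blank_1_center (a point): another blank exactly like blank_0; the point is its centre, 10 mm above its foot, z axis up
- blank_2_center (a point): another blank exactly like blank_0; the point is its centre, 10 mm above its foot, z axis up
- blank_3_center (a point): another blank exactly like blank_0; the point is its centre, 10 mm above its foot, z axis up
- blank_4_center (a point): another blank exactly like blank_0; the point is its centre, 10 mm above its foot, z axis up
- blank_5_center (a point): another blank exactly like blank_0; the point is its centre, 10 mm above its foot, z axis up
- dent_0 (a joint): how deep the copper disc of blank 0 has been driven into it, m: 0 = new, 0.0025 = fully dented. It stays where it is pushed and yields only to more than about 10 N.
- dent_1 (a joint): how deep the copper disc of blank 1 has been driven into it, m: 0 = new, 0.0025 = fully dented. It stays where it is pushed and yields only to more than about 10 N.
- dent_2 (a joint): how deep the copper disc of blank 2 has been driven into it, m: 0 = new, 0.0025 = fully dented. It stays where it is pushed and yields only to more than about 10 N.
- dent_3 (a joint): how deep the copper disc of blank 3 has been driven into it, m: 0 = new, 0.0025 = fully dented. It stays where it is pushed and yields only to more than about 10 N.
- dent_4 (a joint): how deep the copper disc of blank 4 has been driven into it, m: 0 = new, 0.0025 = fully dented. It stays where it is pushed and yields only to more than about 10 N.
- dent_5 (a joint): how deep the copper disc of blank 5 has been driven into it, m: 0 = new, 0.0025 = fully dented. It stays where it is pushed and yields only to more than about 10 N.
- punch_grip (a point): middle of the grip barrel (18 mm thick, 53 mm long, 25 mm below to 28 mm above this point) of the steel centre punch, 150 g, parked upright in the stand, point down; z axis up. Underside of its 28 mm wide, 6 mm thick collar: 34 mm below this point; then a nose 12 mm thick, 20 mm long; then the 5 mm plunger, its 3 mm tip 69 mm below this point when out
- punch_tip (a point): end of the punch's plunger, 3 mm wide (it moves with the plunger)
- punch_snap (a joint): how far the plunger is pressed into the punch, m: 0 = out, 0.005 = fully in. Its hidden spring pushes back with 5 N at first and about 14 N at 0.001, where it snaps: the force falls to about 5 N and the plunger runs in to its stop at 0.005. It springs out again when lifted.
- stand_seat (a point): punch stand: fixed dark steel block, 64 x 64 mm and 50 mm tall, with an 18 mm round hole through it from the top; the point is the middle of the hole at the top face. The parked punch has its nose in the hole and its collar flat on the top face (punch_grip 34 mm above this point)
- magazine_mouth (a point): gravity magazine: fixed upright clear tube on a 64 mm aluminium foot, 31 mm inside and 37 mm outside diameter, with a 9 mm high flared aluminium mouth, 42 mm inside and 48 mm outside at the top. The point is the middle of the mouth at its upper edge, 137 mm above the bench. A blank let go in the mouth drops to the floor or onto the blank below
- magazine_floor (a point): middle of the floor inside the magazine, 129 mm below the mouth edge; room for six blanks of 20 mm one on another
- saline_dropper: bystander: small dropper bottle with a red cap, 29 mm across, 50 mm tall; origin under its centre
- lab_timer: bystander: white bench timer, 66 x 64 x 28 mm; origin under its centre
- slide_mailer: bystander: flat white slide mailer, 90 x 35 x 16 mm; origin under its centre
There are look-alikes about, which are no part of the job. What is shaped like the part that bears blank_4_center but green or purple is not meant.

How it is judged:
By the outcome, as a careful person would: the job done as asked, in the order asked, and still so for the second after the job is handed in, with the robot touching nothing.
Of blank_0, blank_1, blank_2, blank_3, blank_4, blank_5 only 4 to 6 are there at a start; the rules pass over those that are not, and their reading is None.
At some moment in a run one of blank_0, blank_1, blank_2, blank_3, blank_4, blank_5 may be knocked a few centimetres aside while the robot is not near it.
It also fails if it takes over 210 s, if anything falls off the work surface, if the arm or the gripper's body presses on something with over 40 N, if the wrist force passes 120 N, or if a joint passes its speed limit or range.

ROBOT

A 6-joint arm with a two-finger parallel gripper is mounted at the origin on a cart in front of the work surface, level with it; the furniture and walls round the work are solid. World frame = base frame: x ahead of the robot, y to its left, z up, the work surface at z = 0. Lengths are in m, angles in rad, forces in N, time in s.
With the tool pointing down it reaches from about 0.375 to 0.9 m from the base axis. Payload 3.1 kg.
Tool frame: the origin (TCP) lies at the very end of the fingers, on their centre line; the grasp point (between the pads) lies 19 mm behind it; z points along the fingers, y is the line along which they close (so a half turn about z gives the same grasp; the last joint's range is limited). The gripper opens to 87 mm and grips with 3 to 60 N. Pads are 19 mm wide; open, the fingers measure 117 mm over their backs; the gripper's body (75 mm by 190 mm) begins 51 mm behind the grasp point.
Start: joints at [-1.367, 0.527, 1.433, -0, 1.181, -0.178], TCP at [0.233, -0.58, 0.223] pointing down, gripper open.
Joint ranges: [-3.08, 3.08], [-0.75, 2.2], [0.22, 2.44], [-1.43, 4.57], [0, 2.65], [-2.85, 2.85]. Speed limits (rad/s): [2.79, 2.79, 3.14, 3.14, 3.14, 3.14].

INTERFACE

Orientations are given as a unit quaternion [x, y, z, w].
In Python, from rig import status, viewer, robot gives the robot as it stands.
- The arm moves only by the tool arm_command, never from a script. Its arguments are lists of equal length, an entry for each row: "delta_rot": the turn, a rotation vector about the tool's x, y, z in degrees, a list of three; "delta_pos": the shift along the tool's x, y, z in m, a list of three; "gripper": the closure, from -1 (fully open) to 1 (shut). In form: {"delta_rot": [[rx, ry, rz], ...], "delta_pos": [[dx, dy, dz], ...], "gripper": [gripper, ...]}. A call has 1 to 12 rows; each row is the pose to reach, as a shift and turn from the pose commanded when the call began, along the tool's axes at that moment; what a row does not reach only later rows make up. A row lasts 1/12 s, in which the tool goes at most 41.7 mm and 7.16 degrees, less where a joint would pass 70% of its speed; a pose out of reach is approached as far as the arm can. A call with a gripper value outside its range is refused whole. The fingers move at their own pace and stop on an object; "grip_force" is the grip in N (left out, the last holds). Time passes only in rows, so rows that repeat a pose let the fingers close. It gives the time, the measured TCP pose, the force, the opening and the grip force at its end, in the units of the state.
- status.get_obs(): the state, without advancing time (a new reading comes with each control period).
- viewer.camera(name): name is "scene" or "top" or "wrist"; returns a dict with "pixels" (400x640x3 uint8, blue, green, red), "fx", "fy", "cx", "cy" (pixels), "pose" (4x4, takes a point from camera to world coordinates); the wrist camera has in their place "mount" (4x4, takes a point from camera to tool coordinates, whose origin is the TCP and whose axes are the flange's). Camera axes: x right, y down, z forward; pixel columns grow to the right and rows downward; lengths in m; the calibration is good to about 2 mm. A picture is of the moment at which its call begins: read the wrist's pose just before it. There is no depth.
- robot.hand_in(): hands the job in; it is judged then, once.
The state is a dict: "time": time; "q": joint angles; "joint_velocities": joint speeds; "joint_torque": joint torques, N m; "position": TCP position; "tool_rot": TCP orientation; "ft_force": force on the tool from outside, world axes, zero at the start; "moment": the same for the moment, N m; "grip_width": finger opening in m; "grip_force": force on a finger pad.
Only numpy, scipy, OpenCV 4.12 (cv2) and the standard library are available. Lean on these libraries where they do the work, as an engineer would, in place of code of your own. Each camera call takes 0.05 s, during which the arm holds its last target. There are 200 camera calls.

## Working session

There is one attempt and no reset: what is moved stays moved. The work goes in short steps, Python scripts to look and compute and a tool call to move; the robot and the scene stay as the last step left them, time stands still between calls to the robot, and variables do not carry over. Pictures are saved under pics/ and viewed, at most 14 in all, crops included, and the job is handed in when it is done.

Besides the shell and the picture viewer there is one more tool, called after "Request:" by a JSON object that holds its "api" and its "payload". arm_command: Moves the arm, as the interface text tells. Its arguments: {"type":"object","properties":{"delta_rot":{"type":"array","items":{"type":"array","items":{"type":"number"}}},"delta_pos":{"type":"array","items":{"type":"array","items":{"type":"number"}}},"gripper":{"type":"array","items":{"type":"number"}},"grip_force":{"type":"number"}},"required":["delta_rot","delta_pos","gripper"]}

```bash
ls; mkdir -p pics
python3 - <<'E'
from rig import status, viewer, robot
import cv2, numpy as np, pickle
print(status.get_obs())
d={}
for n in("scene","top","wrist"):
    c=viewer.camera(n); d[n]=c; cv2.imwrite(f"pics/{n}0.png",c["pixels"])
    print(n,{k:(np.round(v,3).tolist() if k in("pose","mount") else v) for k,v in c.items() if k!="pixels"})
pickle.dump(d,open("cams.pkl","wb"))
E
```

```text
pics
{'time': 0.0, 'q': array([-1.36647051e+00,  5.28479035e-01,  1.43390265e+00, -1.65590006e-06,
        1.18139126e+00, -1.78489773e-01]), 'joint_velocities': array([ 5.15774529e-05,  8.68176479e-04,  2.53661592e-04, -1.40512304e-03,
        6.46844192e-04,  1.96151385e-04]), 'joint_torque': array([ 2.66355328e-04, -4.40044105e+01, -1.76593941e+01,  6.31426298e-02,
        5.84447093e-02, -1.88136701e-04]), 'position': array([ 0.23334022, -0.57901756,  0.22156362]), 'tool_rot': array([ 9.81736744e-01,  1.90241363e-01, -1.48476996e-05, -1.09004542e-03]), 'ft_force': array([-0.06172934, -0.1107419 , -0.29843227]), 'moment': array([-0.01436113,  0.0597893 ,  0.00286477]), 'grip_force': 0.0, 'grip_width': 0.08686121860831092}
scene {'fx': 433.54054037489226, 'fy': 433.54054037489226, 'cx': 322.0931401971055, 'cy': 205.20688036673437, 'pose': [[0.538, -0.396, 0.744, -0.201], [-0.843, -0.267, 0.467, -0.476], [0.013, -0.879, -0.477, 0.607], [0.0, 0.0, 0.0, 1.0]]}
top {'fx': 494.87239195992083, 'fy': 494.87239195992083, 'cx': 319.3344372942967, 'cy': 206.18456337362178, 'pose': [[0.021, -0.981, 0.192, 0.268], [-1.0, -0.023, -0.007, 0.02], [0.012, -0.192, -0.981, 1.445], [0.0, 0.0, 0.0, 1.0]]}
wrist {'fx': 334.5807679115857, 'fy': 334.5807679115857, 'cx': 317.5356246106811, 'cy': 199.0905475490861, 'mount': [[-0.0, -0.964, -0.264, 0.072], [1.0, -0.0, 0.002, -0.0], [-0.002, -0.264, 0.964, -0.163], [0.0, 0.0, 0.0, 1.0]]}
```

View pics/top0.png

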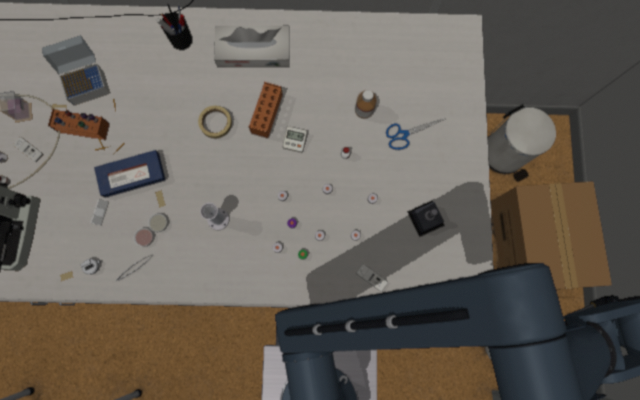

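View pics/scene0.png

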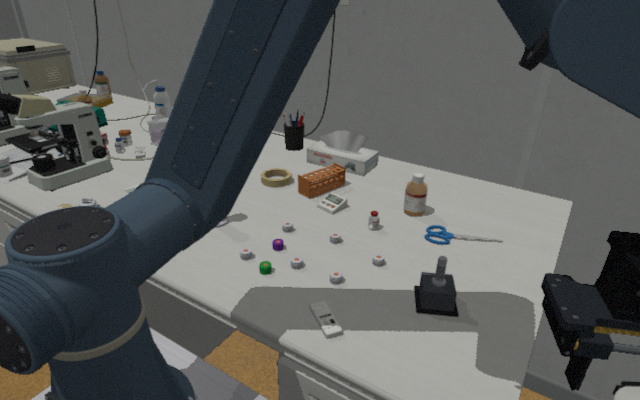

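Top view: six pale discs with copper/red middles at (283,196), (328,188), (373,198), (278,247), (320,235), (356,235). Look-alikes are purple (292,223) and green (303,254), and the red-capped dropper is at (346,152). The stand with the punch is at (427,218) and the magazine at about (213,215). I'll compute positions and check them in a close crop.

```bash
cat > h.py <<'E'
import numpy as np, cv2
from rig import status, viewer, robot
from scipy.spatial.transform import Rotation as R
def cam(n):
    o=status.get_obs(); c=viewer.camera(n)
    if n=="wrist":
        T=np.eye(4);T[:3,:3]=R.from_quat(o["tool_rot"]).as_matrix();T[:3,3]=o["position"]
        c["pose"]=T@np.array(c["mount"])
    return c
def onplane(c,u,v,z):
    P=np.array(c["pose"]); d=P[:3,:3]@np.array([(u-c["cx"])/c["fx"],(v-c["cy"])/c["fy"],1]); o=P[:3,3]
    return o+d*(z-o[2])/d[2]
def proj(c,p):
    P=np.linalg.inv(c["pose"]); q=P[:3,:3]@p+P[:3,3]
    return np.array([c["cx"]+c["fx"]*q[0]/q[2],c["cy"]+c["fy"]*q[1]/q[2]])
def totool(p):
    "world target TCP -> delta in tool axes"
    o=status.get_obs(); return R.from_quat(o["tool_rot"]).inv().apply(np.array(p)-o["position"])
def red(img,smin=70):
    h=cv2.cvtColor(img,cv2.COLOR_BGR2HSV); m=((h[...,0]<16)|(h[...,0]>172))&(h[...,1]>smin)&(h[...,2]>50)
    return m.astype(np.uint8)
E
python3 - <<'E'
from h import *
import pickle
d=pickle.load(open("cams.pkl","rb")); c=d["top"]
for n,u,v,z in [("b",283,196,.02),("b",328,188,.02),("b",373,198,.02),("b",278,247,.02),("b",320,235,.02),("b",356,235,.02),("purp",292,223,.02),("green",303,254,.02),("stand",427,218,.05),("magtop",209,211,.137),("drop",346,152,.05),("timer",295,139,.028),("mailer?",373,278,.016)]:
    print(n,onplane(c,u,v,z).round(3), proj(d["scene"],onplane(c,u,v,z)).round())
cr=lambda i,x,y,w,h,s:cv2.resize(i[y:y+h,x:x+w],None,fx=s,fy=s,interpolation=cv2.INTER_CUBIC)
cv2.imwrite("pics/c1.png",np.vstack([cr(d["top"]["pixels"],195,135,260,125,3),cr(d["scene"]["pixels"],200,200,260,72,3)]))
E
```

```text
b [0.575 0.117 0.02 ] [288. 224.]
b [ 0.602 -0.015  0.02 ] [336. 235.]
b [ 0.575 -0.148  0.02 ] [379. 257.]
b [0.424 0.126 0.02 ] [246. 251.]
b [0.462 0.006 0.02 ] [297. 259.]
b [ 0.464 -0.099  0.02 ] [337. 274.]
purp [0.495 0.088 0.02 ] [278. 242.]
green [0.406 0.053 0.02 ] [265. 265.]
stand [ 0.514 -0.3    0.05 ] [434. 284.]
magtop [0.504 0.306 0.137] [211. 176.]
drop [ 0.705 -0.065  0.05 ] [373. 213.]
timer [0.749 0.087 0.028] [332. 199.]
mailer? [ 0.342 -0.149  0.016] [326. 317.]
```

View pics/c1.png

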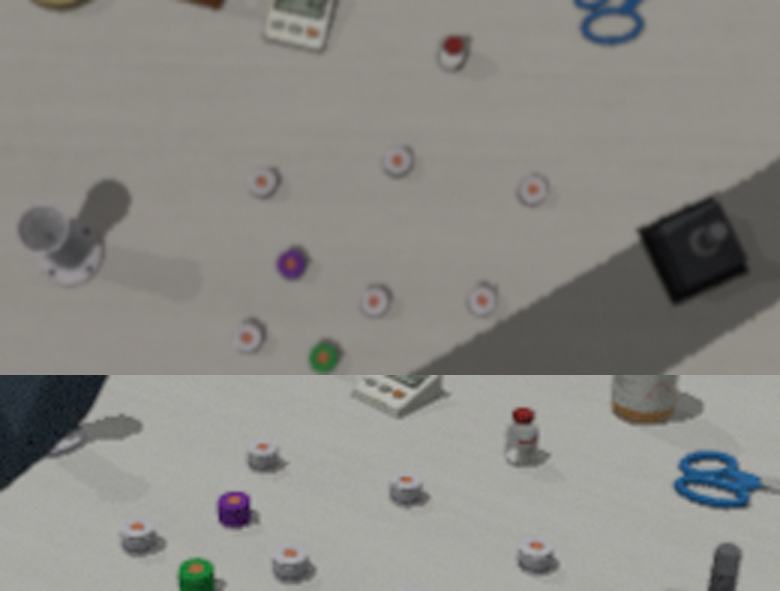

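The crop confirms six aluminium blanks with copper facing up; the purple and green ones are decoys. Moving above the stand next.

Request:
{"api": "arm_command", "payload": {"delta_rot": [[0,0,21.9],[0,0,21.9],[0,0,21.9],[0,0,21.9],[0,0,21.9],[0,0,21.9],[0,0,21.9],[0,0,21.9],[0,0,21.9],[0,0,21.9],[0,0,21.9],[0,0,21.9]], "delta_pos": [[0.352,-0.159,-0.04],[0.352,-0.159,-0.04],[0.352,-0.159,-0.04],[0.352,-0.159,-0.04],[0.352,-0.159,-0.04],[0.352,-0.159,-0.04],[0.352,-0.159,-0.04],[0.352,-0.159,-0.04],[0.352,-0.159,-0.04],[0.352,-0.159,-0.04],[0.352,-0.159,-0.04],[0.352,-0.159,-0.04]], "gripper": [-1,-1,-1,-1,-1,-1,-1,-1,-1,-1,-1,-1]}}

```text
time: 1.15
position: [0.5009, -0.2999, 0.2623]
tool_rot: [1.0, 0.002, -0.0, 0.0]
ft_force: [0.2, -0.5, -1.1]
grip_width: 0.0871
grip_force: 0.0
```

Run:
```python
from h import *
c=cam("wrist"); o=status.get_obs(); print(o["time"],o["position"],R.from_quat(o["tool_rot"]).as_matrix().round(4))
cv2.imwrite("pics/w1.png",c["pixels"])
import pickle;pickle.dump(c,open("w1.pkl","wb"))
print("stand",proj(c,np.array([.514,-.3,.05])),"tcp",proj(c,o["position"]))
```

```text
1.2 [ 0.50024153 -0.30073762  0.2621924 ] [[ 1.0e+00  1.4e-03 -1.1e-03]
 [ 1.4e-03 -1.0e+00 -1.0e-04]
 [-1.1e-03  1.0e-04 -1.0e+00]]
stand [317.28499003 161.55809579] tcp [318.91605828 250.36947851]
```

View pics/w1.png

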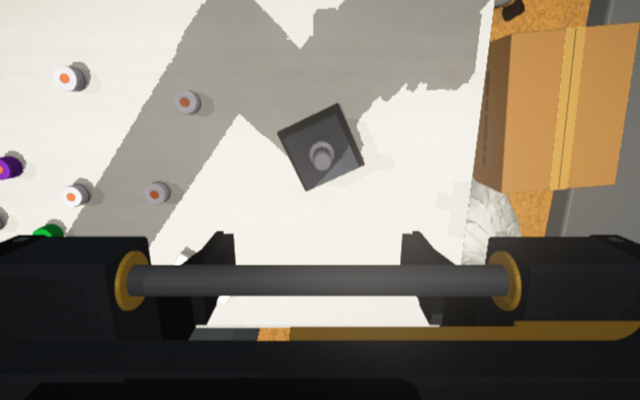

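Wrist view: stand top corners at about (339,103), (364,165), (306,190) and (278,133); punch collar about (321,154), punch top about (322,161). The fingers are visible at the bottom.

Run:
```python
from h import *
import pickle
c=pickle.load(open("w1.pkl","rb"))
im=c["pixels"]
print("corners mean",np.mean([onplane(c,*p,.05) for p in[(339,103),(364,165),(306,190),(278,133)]],0))
for z,p in[(.056,(321,154)),(.112,(322,161))]: print(z,onplane(c,*p,z))
cv2.imwrite("pics/p1.png",cv2.resize(im[90:200,260:380],None,fx=5,fy=5,interpolation=cv2.INTER_CUBIC))
m=red(im); n,l,s,ce=cv2.connectedComponentsWithStats(m)
for i in range(1,n):
    if 15<s[i,4]<400: print(ce[i].round(1),s[i,4],onplane(c,*ce[i],.02).round(4))
```

```text
corners mean [ 0.52857363 -0.30493456  0.05      ]
0.056 [ 0.5233423  -0.30406644  0.056     ]
0.112 [ 0.52428008 -0.30435942  0.112     ]
[507.5   5. ] 31 [ 0.6807 -0.5057  0.02  ]
[64.1 77.9] 70 [ 0.6045 -0.0109  0.02  ]
[184.2 101.9] 67 [ 0.5786 -0.1451  0.02  ]
[  0.7 169.6] 17 [0.4983 0.0875 0.02  ]
[153.9 194.3] 59 [ 0.4675 -0.096   0.02  ]
[ 70.5 196.7] 53 [0.4642 0.0088 0.02  ]
[533. 237.] 23 [ 0.4117 -0.5801  0.02  ]
[271.6 340.9] 34 [ 0.2528 -0.2358  0.02  ]
```

View pics/p1.png

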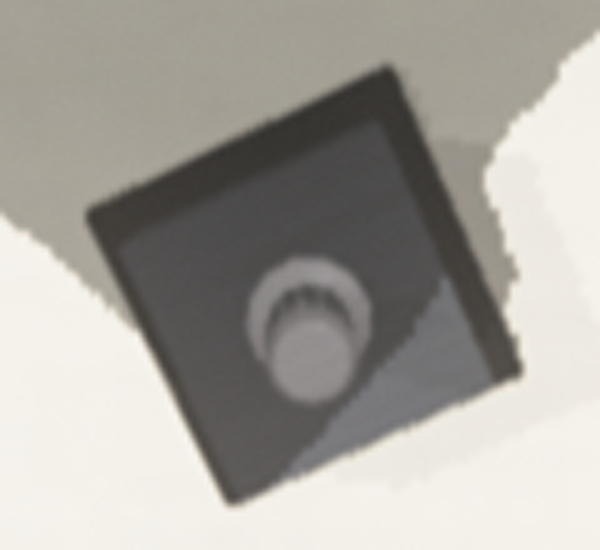

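Request:
{"api": "arm_command", "payload": {"delta_rot": [[0,0,0],[0,0,0],[0,0,0],[0,0,0],[0,0,0],[0,0,0]], "delta_pos": [[0.023,0.004,0.05],[0.023,0.004,0.112],[0.023,0.004,0.112],[0.023,0.004,0.112],[0.023,0.004,0.112],[0.023,0.004,0.112]], "gripper": [-1,-1,-1,-1,-1,-1]}}

```text
time: 1.7
position: [0.5237, -0.3065, 0.1519]
tool_rot: [1.0, -0.001, 0.001, 0.001]
ft_force: [0.0, 0.2, 0.3]
grip_width: 0.087
grip_force: 0.0
```

Run:
```python
from h import *
c=cam("wrist"); o=status.get_obs(); print(o["time"],o["position"],o["tool_rot"],o["ft_force"])
import pickle;pickle.dump(c,open("w2.pkl","wb"))
a=np.array
print([proj(c,a([.5235,-.305,z])) for z in(.05,.056,.112)])
cv2.imwrite("pics/w2.png",cv2.resize(c["pixels"][110:310,220:440],None,fx=3,fy=3))
```

```text
1.75 [ 0.52431814 -0.30664318  0.15287281] [ 9.99997630e-01 -3.95247286e-04  1.59403363e-03  1.42944054e-03] [ 0.2318251  -0.3373653  -0.00675696]
[array([315.20617395, 198.97491847]), array([315.17697664, 200.9315513 ]), array([314.82849792, 224.28455823])]
```

View pics/w2.png

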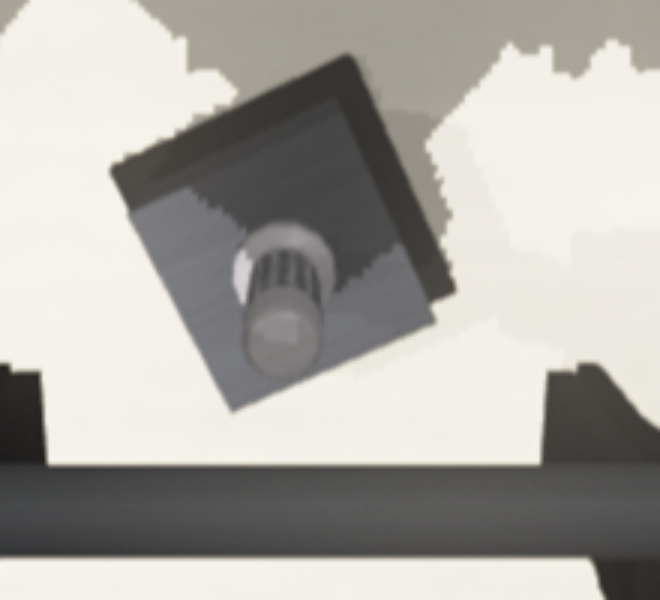

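Collar centre is at about (314,199) and the top circle at about (314,223), within 1.5 mm of prediction. The fingers straddle the punch, so I'll descend and grip.

Request:
{"api": "arm_command", "payload": {"delta_rot": [[0,0,0],[0,0,0],[0,0,0],[0,0,0],[0,0,0],[0,0,0]], "delta_pos": [[0.0005,-0.002,0.02],[0.0005,-0.002,0.05],[0.0005,-0.002,0.075],[0.0005,-0.002,0.084],[0.0005,-0.002,0.084],[0.0005,-0.002,0.084]], "gripper": [-1,-1,-1,-1,-1,-1], "grip_force": 45}}

```text
time: 2.25
position: [0.525, -0.3038, 0.0683]
tool_rot: [1.0, 0.0, 0.001, 0.001]
ft_force: [-0.3, 0.1, 0.4]
grip_width: 0.0869
grip_force: 0.0
```

Request:
{"api": "arm_command", "payload": {"delta_rot": [[0,0,0],[0,0,0],[0,0,0],[0,0,0],[0,0,0],[0,0,0],[0,0,0],[0,0,0],[0,0,0],[0,0,0],[0,0,0],[0,0,0]], "delta_pos": [[0,0,0],[0,0,0],[0,0,0],[0,0,0],[0,0,0],[0,0,0],[0,0,0],[0,0,0],[0,0,0],[0,0,0],[0,0,0],[0,0,0]], "gripper": [1,1,1,1,1,1,1,1,1,1,1,1], "grip_force": 45}}

```text
time: 3.25
position: [0.5241, -0.3029, 0.0665]
tool_rot: [1.0, 0.0, 0.0, 0.0]
ft_force: [-0.6, -1.2, -0.3]
grip_width: 0.0174
grip_force: 45.0
```

Request:
{"api": "arm_command", "payload": {"delta_rot": [[0,0,0],[0,0,0],[0,0,0],[0,0,0],[0,0,0],[0,0,0],[0,0,0],[0,0,0],[0,0,0],[0,0,0],[0,0,0],[0,0,0]], "delta_pos": [[0,0,-0.01],[0,0,-0.03],[0,0,-0.06],[0,0,-0.09],[0,0,-0.09],[0.054,-0.158,-0.08],[0.054,-0.158,-0.08],[0.054,-0.158,-0.08],[0.054,-0.158,-0.08],[0.054,-0.158,-0.08],[0.054,-0.158,-0.08],[0.054,-0.158,-0.08]], "gripper": [1,1,1,1,1,1,1,1,1,1,1,1]}}

```text
time: 4.25
position: [0.5778, -0.1445, 0.1464]
tool_rot: [1.0, 0.001, -0.0, 0.0]
ft_force: [0.7, -0.9, -2.2]
grip_width: 0.0177
grip_force: 45.0
```

Run:
```python
from h import *
c=cam("wrist"); o=status.get_obs(); print(o["time"],o["position"],o["tool_rot"],o["ft_force"],o["grip_width"])
im=c["pixels"]
m=red(im); n,l,s,ce=cv2.connectedComponentsWithStats(m)
for i in range(1,n):
    if 15<s[i,4]<600: print(ce[i].round(1),s[i],onplane(c,*ce[i],.02).round(4))
cv2.imwrite("pics/w3.png",im)
```

```text
4.3 [ 0.57783675 -0.14541885  0.14648974] [ 9.99999960e-01  1.43244968e-04 -9.08205469e-05  2.27017501e-04] [ 0.37860411 -1.06571383 -2.48060836] 0.01690878569469158
[163.2 161.5] [157 156  13  12 117] [ 0.6043 -0.0108  0.02  ]
[ 16.8 188.2] [ 11 183  13  12 113] [0.5802 0.1218 0.02  ]
[317.5 190.5] [312 185  12  12 112] [ 0.5785 -0.1448  0.02  ]
```

View pics/w3.png

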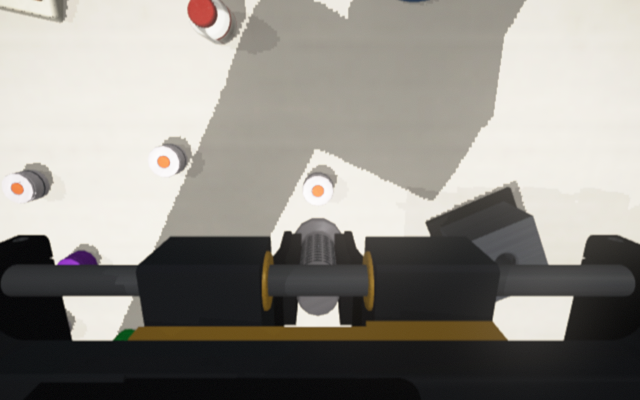

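The wrist view shows the punch held upright at about (318,260), with its target blank unobstructed at (317,190). I'll lower to about 3 mm above it.

Request:
{"api": "arm_command", "payload": {"delta_rot": [[0,0,0],[0,0,0],[0,0,0],[0,0,0],[0,0,0],[0,0,0],[0,0,0]], "delta_pos": [[0.0007,-0.0005,0.03],[0.0007,-0.0005,0.055],[0.0007,-0.0005,0.068],[0.0007,-0.0005,0.071],[0.0007,-0.0005,0.072],[0.0007,-0.0005,0.072],[0.0007,-0.0005,0.072]], "gripper": [1,1,1,1,1,1,1]}}

```text
time: 4.88
position: [0.5796, -0.1454, 0.0757]
tool_rot: [1.0, -0.0, 0.001, 0.001]
ft_force: [0.0, -0.2, -1.3]
grip_width: 0.0171
grip_force: 45.0
```

Run:
```python
from h import *
c=cam("wrist"); o=status.get_obs(); print(o["time"],o["position"],o["tool_rot"],o["ft_force"],o["grip_width"])
p=o["position"]
print("collar far edge, axis:",proj(c,p+[.014,0,-.0105]),proj(c,p+[0,0,-.0105]),"top far/near",proj(c,p+[.009,0,.0455]),proj(c,p+[-.009,0,.0455]))
im=c["pixels"][130:330,220:420]
s=cam("scene"); q=proj(s,p+[0,0,-.0515]).astype(int); print(q)
a=cv2.resize(im,(400,400)); b=cv2.resize(s["pixels"][q[1]-45:q[1]+35,q[0]-40:q[0]+40],(400,400),interpolation=cv2.INTER_CUBIC)
cv2.imwrite("pics/w4.png",np.hstack([a,b]))
```

```text
4.9333 [ 0.57958373 -0.14516287  0.07583138] [ 9.99999089e-01 -9.77432279e-05  1.21763134e-03  5.73552161e-04] [-0.34423037 -0.00971199 -1.06270508] 0.016993435489907945
collar far edge, axis: [316.8206897  217.67725401] [316.85011469 241.61247034] top far/near [316.87626348 275.48018807] [316.92670676 316.07105849]
[378 254]
```

View pics/w4.png

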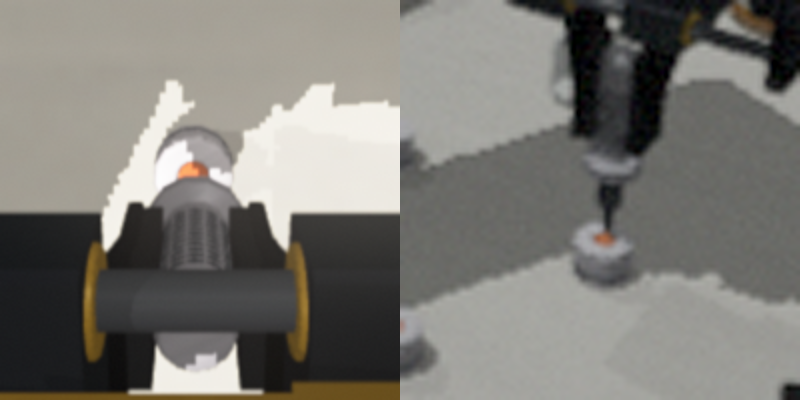

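The punch tip sits directly above the copper centre in both views. I'll press in small steps and read the force.

Request:
{"api": "arm_command", "payload": {"delta_rot": [[0,0,0],[0,0,0],[0,0,0]], "delta_pos": [[0,0,0.001],[0,0,0.002],[0,0,0.002]], "gripper": [1,1,1]}}

```text
time: 5.23
position: [0.5788, -0.1441, 0.0728]
tool_rot: [1.0, 0.0, 0.0, 0.0]
ft_force: [-0.4, -0.7, -1.1]
grip_width: 0.0171
grip_force: 45.0
```

Request:
{"api": "arm_command", "payload": {"delta_rot": [[0,0,0],[0,0,0]], "delta_pos": [[0,0,0.001],[0,0,0.001]], "gripper": [1,1]}}

```text
time: 5.4
position: [0.5786, -0.1441, 0.0714]
tool_rot: [1.0, 0.0, -0.0, -0.0]
ft_force: [1.2, -0.2, -1.3]
grip_width: 0.017
grip_force: 45.0
```

Request:
{"api": "arm_command", "payload": {"delta_rot": [[0,0,0],[0,0,0]], "delta_pos": [[0,0,0.001],[0,0,0.001]], "gripper": [1,1]}}

```text
time: 5.57
position: [0.5789, -0.1442, 0.0708]
tool_rot: [1.0, 0.0, 0.0, 0.0]
ft_force: [-0.3, 1.0, 1.7]
grip_width: 0.017
grip_force: 45.0
```

Request:
{"api": "arm_command", "payload": {"delta_rot": [[0,0,0],[0,0,0]], "delta_pos": [[0,0,0.0005],[0,0,0.0005]], "gripper": [1,1]}}

```text
time: 5.73
position: [0.5789, -0.1442, 0.0705]
tool_rot: [1.0, 0.0, 0.0, 0.0]
ft_force: [-0.8, 0.9, 3.9]
grip_width: 0.0169
grip_force: 45.0
```

Request:
{"api": "arm_command", "payload": {"delta_rot": [[0,0,0],[0,0,0]], "delta_pos": [[0,0,0.0005],[0,0,0.0005]], "gripper": [1,1]}}

```text
time: 5.9
position: [0.5789, -0.1442, 0.0699]
tool_rot: [1.0, 0.0, 0.0, 0.0]
ft_force: [-0.6, 0.3, 4.4]
grip_width: 0.0169
grip_force: 45.0
```

Request:
{"api": "arm_command", "payload": {"delta_rot": [[0,0,0],[0,0,0]], "delta_pos": [[0,0,0.0005],[0,0,0.0005]], "gripper": [1,1]}}

```text
time: 6.07
position: [0.5789, -0.1442, 0.0693]
tool_rot: [1.0, 0.0, 0.0, 0.0]
ft_force: [-0.4, 1.2, 5.7]
grip_width: 0.0173
grip_force: 45.0
```

Request:
{"api": "arm_command", "payload": {"delta_rot": [[0,0,0],[0,0,0]], "delta_pos": [[0,0,0.0005],[0,0,0.0005]], "gripper": [1,1]}}

```text
time: 6.23
position: [0.5789, -0.1443, 0.0689]
tool_rot: [1.0, 0.0, 0.0, 0.0]
ft_force: [-1.6, 1.0, 5.3]
grip_width: 0.0171
grip_force: 45.0
```

Request:
{"api": "arm_command", "payload": {"delta_rot": [[0,0,0],[0,0,0]], "delta_pos": [[0,0,0.0005],[0,0,0.0005]], "gripper": [1,1]}}

```text
time: 6.4
position: [0.579, -0.1443, 0.0686]
tool_rot: [1.0, 0.0, 0.0, 0.0]
ft_force: [-0.8, 1.3, 6.9]
grip_width: 0.0173
grip_force: 45.0
```

Request:
{"api": "arm_command", "payload": {"delta_rot": [[0,0,0],[0,0,0]], "delta_pos": [[0,0,0.0005],[0,0,0.0005]], "gripper": [1,1]}}

```text
time: 6.57
position: [0.579, -0.1443, 0.068]
tool_rot: [1.0, 0.0, 0.0, 0.0]
ft_force: [-0.7, 1.2, 5.1]
grip_width: 0.0172
grip_force: 45.0
```

Request:
{"api": "arm_command", "payload": {"delta_rot": [[0,0,0],[0,0,0]], "delta_pos": [[0,0,0.0005],[0,0,0.0005]], "gripper": [1,1]}}

```text
time: 6.73
position: [0.579, -0.1443, 0.0676]
tool_rot: [1.0, 0.0, 0.0, 0.0]
ft_force: [-1.3, 1.2, 6.3]
grip_width: 0.0172
grip_force: 45.0
```

Request:
{"api": "arm_command", "payload": {"delta_rot": [[0,0,0],[0,0,0]], "delta_pos": [[0,0,0.0005],[0,0,0.0005]], "gripper": [1,1]}}

```text
time: 6.9
position: [0.579, -0.1443, 0.0673]
tool_rot: [1.0, 0.0, 0.0, 0.0]
ft_force: [-1.1, 0.8, 7.8]
grip_width: 0.0171
grip_force: 45.0
```

Run:
```python
from h import *
c=cam("wrist"); o=status.get_obs(); p=o["position"];print(o["time"],p,o["tool_rot"],o["ft_force"],o["moment"],o["grip_width"])
im=c["pixels"][130:330,220:420]
s=cam("scene"); q=proj(s,p+[0,0,-.0515]).astype(int)
a=cv2.resize(im,(400,400)); b=cv2.resize(s["pixels"][q[1]-45:q[1]+35,q[0]-40:q[0]+40],(400,400),interpolation=cv2.INTER_CUBIC)
cv2.imwrite("pics/w5.png",np.hstack([a,b]))
```

```text
6.95 [ 0.5790549  -0.14431391  0.06734743] [9.99999854e-01 2.95925082e-04 4.23389192e-04 1.56587373e-04] [-1.475873    1.16940494  8.25978249] [0.28577097 0.26246982 0.02390029] 0.017284951642659314
```

View pics/w5.png

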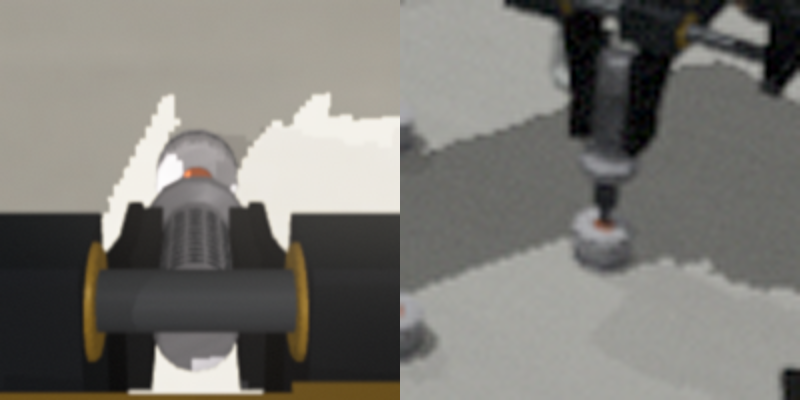

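Request:
{"api": "arm_command", "payload": {"delta_rot": [[0,0,0],[0,0,0]], "delta_pos": [[0,0,0.0005],[0,0,0.0005]], "gripper": [1,1]}}

```text
time: 7.17
position: [0.5791, -0.1443, 0.0669]
tool_rot: [1.0, 0.0, 0.0, 0.0]
ft_force: [-0.7, 0.7, 8.7]
grip_width: 0.017
grip_force: 45.0
```

Request:
{"api": "arm_command", "payload": {"delta_rot": [[0,0,0],[0,0,0]], "delta_pos": [[0,0,0.0005],[0,0,0.0005]], "gripper": [1,1]}}

```text
time: 7.33
position: [0.5791, -0.1443, 0.0665]
tool_rot: [1.0, 0.0, 0.0, 0.0]
ft_force: [-0.4, 0.7, 9.5]
grip_width: 0.0169
grip_force: 45.0
```

Request:
{"api": "arm_command", "payload": {"delta_rot": [[0,0,0],[0,0,0]], "delta_pos": [[0,0,0.0005],[0,0,0.0005]], "gripper": [1,1]}}

```text
time: 7.5
position: [0.5791, -0.1443, 0.066]
tool_rot: [1.0, 0.0, 0.0, 0.0]
ft_force: [-2.1, 0.7, 8.7]
grip_width: 0.0171
grip_force: 45.0
```

Request:
{"api": "arm_command", "payload": {"delta_rot": [[0,0,0],[0,0,0]], "delta_pos": [[0,0,0.0005],[0,0,0.0005]], "gripper": [1,1]}}

```text
time: 7.67
position: [0.5791, -0.1443, 0.0655]
tool_rot: [1.0, 0.0, 0.0, 0.0]
ft_force: [-1.5, 1.1, 9.4]
grip_width: 0.0169
grip_force: 45.0
```

Request:
{"api": "arm_command", "payload": {"delta_rot": [[0,0,0],[0,0,0]], "delta_pos": [[0,0,0.0005],[0,0,0.0005]], "gripper": [1,1]}}

```text
time: 7.83
position: [0.5791, -0.1443, 0.065]
tool_rot: [1.0, 0.0, 0.0, 0.0]
ft_force: [-1.2, 1.6, 9.7]
grip_width: 0.0172
grip_force: 45.0
```

Request:
{"api": "arm_command", "payload": {"delta_rot": [[0,0,0],[0,0,0]], "delta_pos": [[0,0,0.0005],[0,0,0.0005]], "gripper": [1,1]}}

```text
time: 8.0
position: [0.5791, -0.1443, 0.0647]
tool_rot: [1.0, 0.0, 0.0, 0.0]
ft_force: [-2.1, 1.0, 11.3]
grip_width: 0.0174
grip_force: 45.0
```

Run:
```python
from h import *
c=cam("wrist"); o=status.get_obs(); p=o["position"];print(o["time"],p,o["ft_force"])
im=c["pixels"][130:330,220:420]
s=cam("scene"); q=proj(s,p+[0,0,-.0515]).astype(int)
a=cv2.resize(im,(400,400)); b=cv2.resize(s["pixels"][q[1]-45:q[1]+35,q[0]-40:q[0]+40],(400,400),interpolation=cv2.INTER_CUBIC)
cv2.imwrite("pics/w6.png",np.hstack([a,b]))
```

```text
8.05 [ 0.57909748 -0.14431998  0.06465361] [-1.82131977  0.70770321 10.41255411]
```

Request:
{"api": "arm_command", "payload": {"delta_rot": [[0,0,0],[0,0,0]], "delta_pos": [[0,0,0.0005],[0,0,0.0005]], "gripper": [1,1]}}

```text
time: 8.27
position: [0.579, -0.1443, 0.0636]
tool_rot: [1.0, 0.0, 0.0, 0.0]
ft_force: [-1.2, 1.0, 2.9]
grip_width: 0.0172
grip_force: 45.0
```

Request:
{"api": "arm_command", "payload": {"delta_rot": [[0,0,0],[0,0,0]], "delta_pos": [[0,0,0.0005],[0,0,0.0005]], "gripper": [1,1]}}

```text
time: 8.43
position: [0.579, -0.1443, 0.0629]
tool_rot: [1.0, 0.0, 0.0, 0.0]
ft_force: [-0.4, 0.8, 7.2]
grip_width: 0.017
grip_force: 45.0
```

View pics/w6.png

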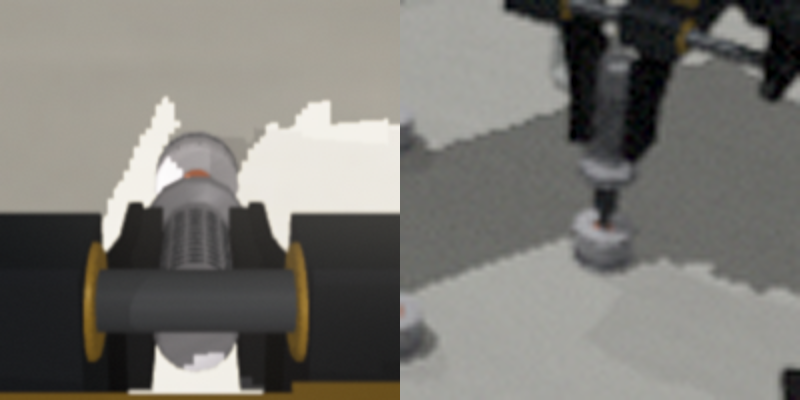

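Force fell from 11 to 3, so the spring has snapped. I'll continue gently until it reads about 12 N again, below the snap force, so the copper is fully in.

Request:
{"api": "arm_command", "payload": {"delta_rot": [[0,0,0],[0,0,0]], "delta_pos": [[0,0,0.0005],[0,0,0.0005]], "gripper": [1,1]}}

```text
time: 8.6
position: [0.5791, -0.1444, 0.0628]
tool_rot: [1.0, 0.0, 0.0, 0.0]
ft_force: [-1.4, 1.0, 8.9]
grip_width: 0.0171
grip_force: 45.0
```

Request:
{"api": "arm_command", "payload": {"delta_rot": [[0,0,0],[0,0,0]], "delta_pos": [[0,0,0.0005],[0,0,0.0005]], "gripper": [1,1]}}

```text
time: 8.77
position: [0.5791, -0.1443, 0.0627]
tool_rot: [1.0, 0.0, 0.0, 0.0]
ft_force: [-2.8, 0.9, 12.0]
grip_width: 0.0173
grip_force: 45.0
```

It's bottomed out: stiff at 12 N. Lifting away to the next blank and looking back.

Request:
{"api": "arm_command", "payload": {"delta_rot": [[0,0,0],[0,0,0],[0,0,0],[0,0,0],[0,0,0],[0,0,0],[0,0,0],[0,0,0],[0,0,0],[0,0,0]], "delta_pos": [[0,0,-0.005],[0,0,-0.02],[0,0,-0.05],[0,0,-0.08],[0.025,-0.1335,-0.083],[0.025,-0.1335,-0.083],[0.025,-0.1335,-0.083],[0.025,-0.1335,-0.083],[0.025,-0.1335,-0.083],[0.025,-0.1335,-0.083]], "gripper": [1,1,1,1,1,1,1,1,1,1]}}

```text
time: 9.6
position: [0.6033, -0.0102, 0.1437]
tool_rot: [1.0, 0.001, -0.001, 0.0]
ft_force: [0.2, -1.3, -0.8]
grip_width: 0.0172
grip_force: 45.0
```

```bash
cat > look.py <<'E'
from h import *
def look(save=None):
    c=cam("wrist"); o=status.get_obs(); p=o["position"]
    print(o["time"],p.round(4),o["tool_rot"].round(4),o["ft_force"].round(1),round(o["grip_width"],4))
    m=red(c["pixels"]); n,l,s,ce=cv2.connectedComponentsWithStats(m)
    for i in range(1,n):
        if 20<s[i,4]<700: print(ce[i].round(1),s[i,2:],"world",onplane(c,*ce[i],.02).round(4),"d",totool(np.r_[onplane(c,*ce[i],.02)[:2],p[2]]).round(4))
    if save: cv2.imwrite(save,c["pixels"])
    return c
E
python3 - <<'E'
from look import *
c=look()
im=c["pixels"]
def cr(u,v,w=16): return cv2.resize(im[v-w:v+w,u-w:u+w],(400,400),interpolation=cv2.INTER_CUBIC)
q=proj(c,np.array([.5785,-.1447,.02])).astype(int); r=proj(c,np.array([.6043,-.0108,.02])).astype(int)
cv2.imwrite("pics/d1.png",np.hstack([cr(*q),cr(*r)]))
E
```

```text
9.65 [ 0.6033 -0.0112  0.1438] [ 1.e+00  6.e-04 -6.e-04  3.e-04] [-0.7 -0.9 -1.1] 0.017
[207.2  28.2] [ 16  13 166] world [0.7344 0.0757 0.02  ] d [ 0.1312 -0.0868 -0.0002]
[391.8  49.5] [ 28  29 629] world [ 0.7195 -0.069   0.02  ] d [ 1.161e-01  5.790e-02 -1.000e-04]
[317.6 190.5] [ 12  12 116] world [ 0.6045 -0.0106  0.02  ] d [ 0.0012 -0.0006 -0.    ]
[170.2 216.2] [ 12  11 103] world [0.5804 0.1219 0.02  ] d [-2.270e-02 -1.332e-01 -1.000e-04]
[465.6 218.5] [11 10 89] world [ 0.5788 -0.1443  0.02  ] d [-2.47e-02  1.33e-01  1.00e-04]
[296.9 325.1] [11  3 28] world [0.4672 0.0096 0.02  ] d [-1.361e-01 -2.100e-02  1.000e-04]
```

View pics/d1.png

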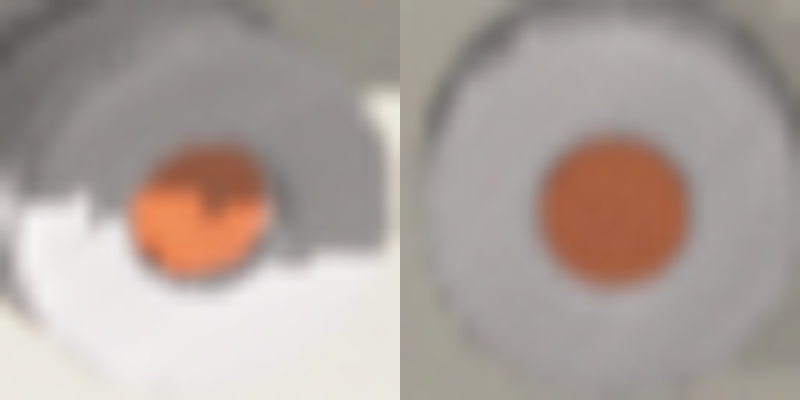

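The left crop shows the first blank's copper recessed, with the hole wall visible; the right shows an untouched one. Now blank 2 of 6.

Request:
{"api": "arm_command", "payload": {"delta_rot": [[0,0,0],[0,0,0],[0,0,0],[0,0,0],[0,0,0],[0,0,0],[0,0,0]], "delta_pos": [[0.001,-0.0006,0.03],[0.001,-0.0006,0.055],[0.001,-0.0006,0.065],[0.001,-0.0006,0.068],[0.001,-0.0006,0.07],[0.001,-0.0006,0.071],[0.001,-0.0006,0.071]], "gripper": [1,1,1,1,1,1,1]}}

```text
time: 10.23
position: [0.6055, -0.0107, 0.0745]
tool_rot: [1.0, -0.0, 0.001, 0.0]
ft_force: [-0.5, -0.5, -1.3]
grip_width: 0.0168
grip_force: 45.0
```

Request:
{"api": "arm_command", "payload": {"delta_rot": [[0,0,0],[0,0,0],[0,0,0],[0,0,0],[0,0,0],[0,0,0]], "delta_pos": [[0,0,0.0005],[0,0,0.001],[0,0,0.0015],[0,0,0.002],[0,0,0.0025],[0,0,0.003]], "gripper": [1,1,1,1,1,1]}}

```text
time: 10.73
position: [0.6048, -0.01, 0.0708]
tool_rot: [1.0, 0.0, 0.0, 0.0]
ft_force: [-0.4, 0.1, 2.8]
grip_width: 0.017
grip_force: 45.0
```

Request:
{"api": "arm_command", "payload": {"delta_rot": [[0,0,0],[0,0,0],[0,0,0],[0,0,0]], "delta_pos": [[0,0,0.0005],[0,0,0.001],[0,0,0.0015],[0,0,0.002]], "gripper": [1,1,1,1]}}

```text
time: 11.07
position: [0.6049, -0.0101, 0.0691]
tool_rot: [1.0, 0.0, 0.0, 0.0]
ft_force: [-1.7, -0.1, 6.2]
grip_width: 0.0171
grip_force: 45.0
```

Request:
{"api": "arm_command", "payload": {"delta_rot": [[0,0,0],[0,0,0],[0,0,0]], "delta_pos": [[0,0,0.0005],[0,0,0.001],[0,0,0.001]], "gripper": [1,1,1]}}

```text
time: 11.32
position: [0.605, -0.0101, 0.0683]
tool_rot: [1.0, 0.0, 0.0, 0.0]
ft_force: [-1.6, 0.3, 6.2]
grip_width: 0.0172
grip_force: 45.0
```

Request:
{"api": "arm_command", "payload": {"delta_rot": [[0,0,0],[0,0,0]], "delta_pos": [[0,0,0.0005],[0,0,0.001]], "gripper": [1,1]}}

```text
time: 11.48
position: [0.6051, -0.0101, 0.0677]
tool_rot: [1.0, 0.0, 0.001, 0.0]
ft_force: [-2.6, 1.1, 8.9]
grip_width: 0.017
grip_force: 45.0
```

Request:
{"api": "arm_command", "payload": {"delta_rot": [[0,0,0],[0,0,0],[0,0,0],[0,0,0]], "delta_pos": [[0,0,0.0005],[0,0,0.001],[0,0,0.0015],[0,0,0.002]], "gripper": [1,1,1,1]}}

```text
time: 11.82
position: [0.6051, -0.0101, 0.0658]
tool_rot: [1.0, 0.0, 0.001, 0.0]
ft_force: [-1.3, -0.4, 8.9]
grip_width: 0.0165
grip_force: 45.0
```

Request:
{"api": "arm_command", "payload": {"delta_rot": [[0,0,0],[0,0,0]], "delta_pos": [[0,0,0.0005],[0,0,0.0005]], "gripper": [1,1]}}

```text
time: 11.98
position: [0.605, -0.0101, 0.0649]
tool_rot: [1.0, 0.0, 0.001, 0.0]
ft_force: [-0.6, 0.9, 4.7]
grip_width: 0.0174
grip_force: 45.0
```

Request:
{"api": "arm_command", "payload": {"delta_rot": [[0,0,0],[0,0,0]], "delta_pos": [[0,0,0.0005],[0,0,0.0005]], "gripper": [1,1]}}

```text
time: 12.15
position: [0.6049, -0.0101, 0.0641]
tool_rot: [1.0, 0.0, 0.0, 0.0]
ft_force: [-0.7, 0.1, 5.6]
grip_width: 0.017
grip_force: 45.0
```

Request:
{"api": "arm_command", "payload": {"delta_rot": [[0,0,0],[0,0,0]], "delta_pos": [[0,0,0.0005],[0,0,0.0005]], "gripper": [1,1]}}

```text
time: 12.32
position: [0.605, -0.0101, 0.0638]
tool_rot: [1.0, 0.0, 0.0, 0.0]
ft_force: [-1.4, 0.4, 6.2]
grip_width: 0.0171
grip_force: 45.0
```

Request:
{"api": "arm_command", "payload": {"delta_rot": [[0,0,0],[0,0,0]], "delta_pos": [[0,0,0.0005],[0,0,0.0005]], "gripper": [1,1]}}

```text
time: 12.48
position: [0.605, -0.0101, 0.0635]
tool_rot: [1.0, 0.0, 0.001, 0.0]
ft_force: [-1.2, 0.7, 7.2]
grip_width: 0.0171
grip_force: 45.0
```

Request:
{"api": "arm_command", "payload": {"delta_rot": [[0,0,0],[0,0,0]], "delta_pos": [[0,0,0.0005],[0,0,0.0005]], "gripper": [1,1]}}

```text
time: 12.65
position: [0.6051, -0.0101, 0.0632]
tool_rot: [1.0, 0.0, 0.001, 0.0]
ft_force: [-2.4, 0.9, 8.6]
grip_width: 0.0171
grip_force: 45.0
```

Request:
{"api": "arm_command", "payload": {"delta_rot": [[0,0,0],[0,0,0]], "delta_pos": [[0,0,0.0005],[0,0,0.0005]], "gripper": [1,1]}}

```text
time: 12.82
position: [0.6051, -0.0101, 0.0628]
tool_rot: [1.0, 0.0, 0.001, 0.0]
ft_force: [-1.1, 0.5, 9.2]
grip_width: 0.0172
grip_force: 45.0
```

Request:
{"api": "arm_command", "payload": {"delta_rot": [[0,0,0],[0,0,0]], "delta_pos": [[0,0,0.0005],[0,0,0.0005]], "gripper": [1,1]}}

```text
time: 12.98
position: [0.6052, -0.0101, 0.0627]
tool_rot: [1.0, 0.0, 0.001, 0.0]
ft_force: [-1.5, 1.6, 12.1]
grip_width: 0.0169
grip_force: 45.0
```

Request:
{"api": "arm_command", "payload": {"delta_rot": [[0,0,0],[0,0,0]], "delta_pos": [[0,0,0.0005],[0,0,0.0005]], "gripper": [1,1]}}

```text
time: 13.15
position: [0.6052, -0.0102, 0.0626]
tool_rot: [1.0, 0.0, 0.001, 0.0]
ft_force: [-2.9, 1.1, 14.3]
grip_width: 0.0173
grip_force: 45.0
```

Second blank snapped and bottomed at the same height (.0627), so the punch hasn't slipped. On to the next.

Request:
{"api": "arm_command", "payload": {"delta_rot": [[0,0,0],[0,0,0],[0,0,0],[0,0,0],[0,0,0],[0,0,0],[0,0,0],[0,0,0],[0,0,0],[0,0,0]], "delta_pos": [[0,0,-0.005],[0,0,-0.02],[0,0,-0.05],[0,0,-0.08],[-0.024,-0.1326,-0.084],[-0.024,-0.1326,-0.084],[-0.024,-0.1326,-0.084],[-0.024,-0.1326,-0.084],[-0.024,-0.1326,-0.084],[-0.024,-0.1326,-0.084]], "gripper": [1,1,1,1,1,1,1,1,1,1]}}

```text
time: 13.98
position: [0.5803, 0.1229, 0.144]
tool_rot: [1.0, 0.001, -0.0, 0.0]
ft_force: [-0.5, -1.1, -0.9]
grip_width: 0.0172
grip_force: 45.0
```

```bash
python3 -c "
from look import *
c=look('pics/l3.png')"
```

```text
14.0333 [0.5806 0.122  0.144 ] [ 1.e+00  5.e-04 -2.e-04  4.e-04] [ 0.6 -0.1 -1. ] 0.0171
[377.7   1.2] [15  4 46] world [0.7308 0.0769 0.02  ] d [ 0.1501  0.0453 -0.    ]
[470.8 165. ] [ 11  11 102] world [ 0.6046 -0.0101  0.02  ] d [2.380e-02 1.321e-01 1.000e-04]
[317.9 192. ] [ 11  11 104] world [0.5802 0.1222 0.02  ] d [-0.0005 -0.0002 -0.    ]
[617.9 194.5] [10 11 81] world [ 0.5785 -0.1439  0.02  ] d [-2.400e-03  2.659e-01  2.000e-04]
[541. 305.] [11  9 80] world [ 0.4671 -0.0956  0.02  ] d [-1.137e-01  2.175e-01  2.000e-04]
```

Request:
{"api": "arm_command", "payload": {"delta_rot": [[0,0,0],[0,0,0],[0,0,0],[0,0,0],[0,0,0],[0,0,0],[0,0,0]], "delta_pos": [[-0.001,0,0.03],[-0.001,0,0.055],[-0.001,0,0.065],[-0.001,0,0.068],[-0.001,0,0.07],[-0.001,0,0.071],[-0.001,0,0.071]], "gripper": [1,1,1,1,1,1,1]}}

```text
time: 14.62
position: [0.5806, 0.1221, 0.0745]
tool_rot: [1.0, -0.0, 0.001, 0.0]
ft_force: [-0.0, 0.1, -2.3]
grip_width: 0.0173
grip_force: 45.0
```

Request:
{"api": "arm_command", "payload": {"delta_rot": [[0,0,0],[0,0,0],[0,0,0],[0,0,0],[0,0,0],[0,0,0],[0,0,0],[0,0,0],[0,0,0],[0,0,0]], "delta_pos": [[0,0,0.0008],[0,0,0.0016],[0,0,0.0024],[0,0,0.0032],[0,0,0.004],[0,0,0.0048],[0,0,0.0056],[0,0,0.0064],[0,0,0.007],[0,0,0.007]], "gripper": [1,1,1,1,1,1,1,1,1,1]}}

```text
time: 15.45
position: [0.5801, 0.1226, 0.0678]
tool_rot: [1.0, 0.0, 0.001, -0.0]
ft_force: [-1.9, -0.7, 7.5]
grip_width: 0.0173
grip_force: 45.0
```

Request:
{"api": "arm_command", "payload": {"delta_rot": [[0,0,0],[0,0,0],[0,0,0],[0,0,0],[0,0,0]], "delta_pos": [[0,0,0.0005],[0,0,0.001],[0,0,0.0015],[0,0,0.002],[0,0,0.002]], "gripper": [1,1,1,1,1]}}

```text
time: 15.87
position: [0.5802, 0.1226, 0.0659]
tool_rot: [1.0, 0.0, 0.001, -0.0]
ft_force: [-0.9, -0.5, 8.9]
grip_width: 0.0175
grip_force: 45.0
```

Request:
{"api": "arm_command", "payload": {"delta_rot": [[0,0,0],[0,0,0],[0,0,0]], "delta_pos": [[0,0,0.0005],[0,0,0.001],[0,0,0.001]], "gripper": [1,1,1]}}

```text
time: 16.12
position: [0.5802, 0.1226, 0.0651]
tool_rot: [1.0, 0.0, 0.001, -0.0]
ft_force: [-1.4, -0.7, 9.8]
grip_width: 0.0167
grip_force: 45.0
```

Request:
{"api": "arm_command", "payload": {"delta_rot": [[0,0,0],[0,0,0],[0,0,0]], "delta_pos": [[0,0,0.0005],[0,0,0.001],[0,0,0.001]], "gripper": [1,1,1]}}

```text
time: 16.37
position: [0.5801, 0.1226, 0.0636]
tool_rot: [1.0, 0.0, 0.001, -0.0]
ft_force: [-1.1, -0.8, 5.1]
grip_width: 0.0171
grip_force: 45.0
```

Request:
{"api": "arm_command", "payload": {"delta_rot": [[0,0,0],[0,0,0]], "delta_pos": [[0,0,0.0005],[0,0,0.0005]], "gripper": [1,1]}}

```text
time: 16.53
position: [0.5801, 0.1226, 0.0631]
tool_rot: [1.0, 0.0, 0.001, -0.0]
ft_force: [-1.2, 0.1, 5.6]
grip_width: 0.0168
grip_force: 45.0
```

Request:
{"api": "arm_command", "payload": {"delta_rot": [[0,0,0],[0,0,0]], "delta_pos": [[0,0,0.0005],[0,0,0.0005]], "gripper": [1,1]}}

```text
time: 16.7
position: [0.5802, 0.1225, 0.0629]
tool_rot: [1.0, 0.0, 0.001, -0.0]
ft_force: [-1.4, 0.5, 8.8]
grip_width: 0.0174
grip_force: 45.0
```

Request:
{"api": "arm_command", "payload": {"delta_rot": [[0,0,0],[0,0,0]], "delta_pos": [[0,0,0.0005],[0,0,0.0005]], "gripper": [1,1]}}

```text
time: 16.87
position: [0.5802, 0.1226, 0.0628]
tool_rot: [1.0, 0.0, 0.001, -0.0]
ft_force: [-2.2, 0.7, 11.5]
grip_width: 0.0175
grip_force: 45.0
```

Request:
{"api": "arm_command", "payload": {"delta_rot": [[0,0,0],[0,0,0]], "delta_pos": [[0,0,0.0003],[0,0,0.0003]], "gripper": [1,1]}}

```text
time: 17.03
position: [0.5803, 0.1226, 0.0627]
tool_rot: [1.0, 0.0, 0.001, -0.0]
ft_force: [-3.1, -0.0, 12.1]
grip_width: 0.017
grip_force: 45.0
```

Request:
{"api": "arm_command", "payload": {"delta_rot": [[0,0,0],[0,0,0],[0,0,0],[0,0,0],[0,0,0],[0,0,0],[0,0,0],[0,0,0],[0,0,0],[0,0,0]], "delta_pos": [[0,0,-0.005],[0,0,-0.02],[0,0,-0.05],[0,0,-0.08],[-0.152,-0.0075,-0.0838],[-0.152,-0.0075,-0.0838],[-0.152,-0.0075,-0.0838],[-0.152,-0.0075,-0.0838],[-0.152,-0.0075,-0.0838],[-0.152,-0.0075,-0.0838]], "gripper": [1,1,1,1,1,1,1,1,1,1]}}

```text
time: 17.87
position: [0.4257, 0.1301, 0.1446]
tool_rot: [1.0, 0.001, -0.001, 0.0]
ft_force: [1.3, -0.0, -0.9]
grip_width: 0.0169
grip_force: 45.0
```

```bash
python3 -c "
from look import *
c=look('pics/l4.png')"
```

```text
17.9167 [0.4284 0.13   0.1448] [ 1.0e+00  4.0e-04  1.1e-03 -0.0e+00] [ 1.2 -0.3 -1. ] 0.0173
[327.7   1.2] [11  4 33] world [0.5762 0.1222 0.02  ] d [0.1478 0.0079 0.0003]
[364.5 106. ] [ 13  13 131] world [0.4988 0.0911 0.02  ] d [0.0704 0.039  0.0001]
[581.7 145. ] [ 13  13 126] world [ 0.467  -0.0956  0.02  ] d [3.850e-02 2.256e-01 1.000e-04]
[458.5 148.5] [ 12  12 121] world [0.4639 0.0093 0.02  ] d [3.540e-02 1.207e-01 1.000e-04]
[316.3 191.2] [ 12  12 109] world [0.4261 0.1309 0.02  ] d [-0.0022 -0.0009 -0.    ]
[398.2 210.6] [11 10 91] world [0.4082 0.0573 0.02  ] d [-0.0202  0.0727 -0.    ]
[ 95.  340.7] [20  3 25] world [0.2709 0.3537 0.02  ] d [-0.1573 -0.2238 -0.0003]
[531.5 341. ] [48  1 48] world [ 0.2706 -0.0862  0.02  ] d [-0.1579  0.2161 -0.0004]
```

```bash
python3 -c "
from look import *
c=look()"|grep -E '^1|\[31'
```

```text
17.9667 [0.4296 0.1299 0.1449] [ 1.0e+00  3.0e-04  1.6e-03 -0.0e+00] [ 0.1 -0.  -1.2] 0.0172
[316.2 194.4] [ 12  12 109] world [0.4261 0.1309 0.02  ] d [-0.0034 -0.001  -0.    ]
```

Request:
{"api": "arm_command", "payload": {"delta_rot": [[0,0,0],[0,0,0],[0,0,0],[0,0,0],[0,0,0],[0,0,0],[0,0,0],[0,0,0]], "delta_pos": [[-0.002,-0.001,0.03],[-0.002,-0.001,0.055],[-0.002,-0.001,0.065],[-0.002,-0.001,0.068],[-0.002,-0.001,0.07],[-0.002,-0.001,0.071],[-0.002,-0.001,0.071],[-0.002,-0.001,0.071]], "gripper": [1,1,1,1,1,1,1,1]}}

```text
time: 18.63
position: [0.4265, 0.1309, 0.0742]
tool_rot: [1.0, 0.0, 0.001, -0.0]
ft_force: [0.1, 0.5, -1.1]
grip_width: 0.0172
grip_force: 45.0
```

Request:
{"api": "arm_command", "payload": {"delta_rot": [[0,0,0],[0,0,0],[0,0,0],[0,0,0],[0,0,0],[0,0,0],[0,0,0],[0,0,0],[0,0,0],[0,0,0]], "delta_pos": [[0,0,0.0008],[0,0,0.0016],[0,0,0.0024],[0,0,0.0032],[0,0,0.004],[0,0,0.0048],[0,0,0.0056],[0,0,0.0064],[0,0,0.007],[0,0,0.007]], "gripper": [1,1,1,1,1,1,1,1,1,1]}}

```text
time: 19.47
position: [0.4259, 0.1309, 0.0672]
tool_rot: [1.0, 0.0, 0.001, -0.0]
ft_force: [-1.2, -0.4, 8.2]
grip_width: 0.0172
grip_force: 45.0
```

Request:
{"api": "arm_command", "payload": {"delta_rot": [[0,0,0],[0,0,0],[0,0,0],[0,0,0],[0,0,0]], "delta_pos": [[0,0,0.0005],[0,0,0.001],[0,0,0.0015],[0,0,0.002],[0,0,0.002]], "gripper": [1,1,1,1,1]}}

```text
time: 19.88
position: [0.4259, 0.1309, 0.0653]
tool_rot: [1.0, 0.0, 0.001, -0.0]
ft_force: [-0.9, -0.6, 8.8]
grip_width: 0.0173
grip_force: 45.0
```

Request:
{"api": "arm_command", "payload": {"delta_rot": [[0,0,0],[0,0,0],[0,0,0]], "delta_pos": [[0,0,0.0005],[0,0,0.001],[0,0,0.001]], "gripper": [1,1,1]}}

```text
time: 20.13
position: [0.4258, 0.1309, 0.0639]
tool_rot: [1.0, 0.0, 0.0, 0.0]
ft_force: [-0.5, 0.2, 3.7]
grip_width: 0.017
grip_force: 45.0
```

Request:
{"api": "arm_command", "payload": {"delta_rot": [[0,0,0],[0,0,0],[0,0,0]], "delta_pos": [[0,0,0.0005],[0,0,0.001],[0,0,0.001]], "gripper": [1,1,1]}}

```text
time: 20.38
position: [0.4259, 0.1309, 0.0629]
tool_rot: [1.0, 0.0, 0.0, -0.0]
ft_force: [-1.5, -0.4, 7.5]
grip_width: 0.0168
grip_force: 45.0
```

Request:
{"api": "arm_command", "payload": {"delta_rot": [[0,0,0],[0,0,0]], "delta_pos": [[0,0,0.0005],[0,0,0.0005]], "gripper": [1,1]}}

```text
time: 20.55
position: [0.426, 0.1309, 0.0628]
tool_rot: [1.0, 0.0, 0.001, -0.0]
ft_force: [-1.2, 0.6, 10.7]
grip_width: 0.017
grip_force: 45.0
```

Request:
{"api": "arm_command", "payload": {"delta_rot": [[0,0,0],[0,0,0]], "delta_pos": [[0,0,0.0004],[0,0,0.0004]], "gripper": [1,1]}}

```text
time: 20.72
position: [0.426, 0.1309, 0.0626]
tool_rot: [1.0, 0.0, 0.001, -0.0]
ft_force: [-1.2, 0.3, 14.2]
grip_width: 0.0172
grip_force: 45.0
```

Request:
{"api": "arm_command", "payload": {"delta_rot": [[0,0,0],[0,0,0],[0,0,0],[0,0,0],[0,0,0],[0,0,0],[0,0,0],[0,0,0],[0,0,0],[0,0,0],[0,0,0]], "delta_pos": [[0,0,-0.005],[0,0,-0.02],[0,0,-0.05],[0,0,-0.08],[0.038,0.1216,-0.0829],[0.038,0.1216,-0.0829],[0.038,0.1216,-0.0829],[0.038,0.1216,-0.0829],[0.038,0.1216,-0.0829],[0.038,0.1216,-0.0829],[0.038,0.1216,-0.0829]], "gripper": [1,1,1,1,1,1,1,1,1,1,1]}}

```text
time: 21.63
position: [0.4622, 0.0104, 0.144]
tool_rot: [1.0, 0.001, -0.001, -0.0]
ft_force: [-0.1, 0.3, -1.6]
grip_width: 0.017
grip_force: 45.0
```

```bash
python3 -c "
from look import *
c=look('pics/l5.png')"
```

```text
21.6833 [0.4623 0.0107 0.1441] [ 1.0e+00  1.1e-03 -1.1e-03 -4.0e-04] [-1.1  0.4 -0.8] 0.0171
[344.8  13.2] [ 14  15 157] world [ 0.604  -0.0106  0.02  ] d [ 0.1416  0.0216 -0.0003]
[176.6  46.9] [ 12  14 136] world [0.5798 0.1217 0.02  ] d [ 0.1178 -0.1107 -0.0002]
[512.8  49.5] [ 12  14 136] world [ 0.5783 -0.1441  0.02  ] d [ 0.1157  0.155  -0.0004]
[223.  149.8] [ 13  13 127] world [0.4989 0.0911 0.02  ] d [ 0.0368 -0.0803 -0.    ]
[437.6 186.4] [ 12  12 108] world [ 0.467  -0.0954  0.02  ] d [ 4.50e-03  1.06e-01 -1.00e-04]
[318.7 189.6] [ 12  12 114] world [0.464  0.0093 0.02  ] d [ 0.0017  0.0014 -0.    ]
[185.5 229.3] [10 10 79] world [0.4266 0.1306 0.02  ] d [-0.0354 -0.12    0.0002]
```

Request:
{"api": "arm_command", "payload": {"delta_rot": [[0,0,0],[0,0,0],[0,0,0],[0,0,0],[0,0,0],[0,0,0],[0,0,0],[0,0,0]], "delta_pos": [[0,0,0.03],[0,0,0.055],[0,0,0.065],[0,0,0.068],[0,0,0.07],[0,0,0.071],[0,0,0.071],[0,0,0.071]], "gripper": [1,1,1,1,1,1,1,1]}}

```text
time: 22.35
position: [0.4642, 0.0095, 0.0743]
tool_rot: [1.0, 0.001, 0.001, 0.0]
ft_force: [-0.8, -0.6, -1.2]
grip_width: 0.0169
grip_force: 45.0
```

Request:
{"api": "arm_command", "payload": {"delta_rot": [[0,0,0],[0,0,0],[0,0,0],[0,0,0],[0,0,0],[0,0,0],[0,0,0],[0,0,0],[0,0,0],[0,0,0]], "delta_pos": [[0,0,0.0008],[0,0,0.0016],[0,0,0.0024],[0,0,0.0032],[0,0,0.004],[0,0,0.0048],[0,0,0.0056],[0,0,0.0064],[0,0,0.007],[0,0,0.007]], "gripper": [1,1,1,1,1,1,1,1,1,1]}}

```text
time: 23.18
position: [0.4636, 0.0093, 0.0665]
tool_rot: [1.0, 0.0, -0.0, -0.0]
ft_force: [-0.2, -0.1, 0.0]
grip_width: 0.0174
grip_force: 45.0
```

Request:
{"api": "arm_command", "payload": {"delta_rot": [[0,0,0],[0,0,0],[0,0,0],[0,0,0],[0,0,0]], "delta_pos": [[0,0,0.0005],[0,0,0.001],[0,0,0.0015],[0,0,0.002],[0,0,0.002]], "gripper": [1,1,1,1,1]}}

```text
time: 23.6
position: [0.4638, 0.0093, 0.0652]
tool_rot: [1.0, 0.0, 0.0, 0.0]
ft_force: [-1.7, 0.1, 8.0]
grip_width: 0.0172
grip_force: 45.0
```

Request:
{"api": "arm_command", "payload": {"delta_rot": [[0,0,0],[0,0,0],[0,0,0]], "delta_pos": [[0,0,0.0005],[0,0,0.001],[0,0,0.001]], "gripper": [1,1,1]}}

```text
time: 23.85
position: [0.4638, 0.0093, 0.0643]
tool_rot: [1.0, 0.0, 0.0, 0.0]
ft_force: [-1.0, 0.0, 9.2]
grip_width: 0.0169
grip_force: 45.0
```

Request:
{"api": "arm_command", "payload": {"delta_rot": [[0,0,0],[0,0,0],[0,0,0]], "delta_pos": [[0,0,0.0005],[0,0,0.001],[0,0,0.001]], "gripper": [1,1,1]}}

```text
time: 24.1
position: [0.4638, 0.0093, 0.0634]
tool_rot: [1.0, 0.0, 0.0, 0.0]
ft_force: [-1.9, 0.1, 9.1]
grip_width: 0.0171
grip_force: 45.0
```

Request:
{"api": "arm_command", "payload": {"delta_rot": [[0,0,0],[0,0,0]], "delta_pos": [[0,0,0.0005],[0,0,0.0005]], "gripper": [1,1]}}

```text
time: 24.27
position: [0.4638, 0.0093, 0.0629]
tool_rot: [1.0, 0.0, 0.0, 0.0]
ft_force: [-0.4, -0.2, 9.0]
grip_width: 0.017
grip_force: 45.0
```

Request:
{"api": "arm_command", "payload": {"delta_rot": [[0,0,0],[0,0,0]], "delta_pos": [[0,0,0.0005],[0,0,0.0005]], "gripper": [1,1]}}

```text
time: 24.43
position: [0.4638, 0.0093, 0.0627]
tool_rot: [1.0, 0.0, 0.0, 0.0]
ft_force: [-2.5, 0.3, 12.6]
grip_width: 0.0173
grip_force: 45.0
```

Request:
{"api": "arm_command", "payload": {"delta_rot": [[0,0,0],[0,0,0]], "delta_pos": [[0,0,0.0004],[0,0,0.0004]], "gripper": [1,1]}}

```text
time: 24.6
position: [0.4639, 0.0093, 0.0626]
tool_rot: [1.0, 0.0, 0.001, 0.0]
ft_force: [-2.3, 0.4, 15.4]
grip_width: 0.0172
grip_force: 45.0
```

Request:
{"api": "arm_command", "payload": {"delta_rot": [[0,0,0],[0,0,0],[0,0,0],[0,0,0],[0,0,0],[0,0,0],[0,0,0],[0,0,0],[0,0,0],[0,0,0],[0,0,0]], "delta_pos": [[0,0,-0.005],[0,0,-0.02],[0,0,-0.05],[0,0,-0.08],[0.003,0.1048,-0.0834],[0.003,0.1048,-0.0834],[0.003,0.1048,-0.0834],[0.003,0.1048,-0.0834],[0.003,0.1048,-0.0834],[0.003,0.1048,-0.0834],[0.003,0.1048,-0.0834]], "gripper": [1,1,1,1,1,1,1,1,1,1,1]}}

```text
time: 25.52
position: [0.4658, -0.0942, 0.1441]
tool_rot: [1.0, 0.001, -0.001, -0.001]
ft_force: [0.1, 1.0, -1.9]
grip_width: 0.0173
grip_force: 45.0
```

```bash
python3 -c "
from look import *
c=look('pics/l6.png')"
```

```text
25.5667 [ 0.466  -0.0941  0.1442] [ 1.e+00  1.e-03 -7.e-04 -4.e-04] [ 0.4 -0.3 -2.2] 0.0169
[210.2  18.5] [ 13  14 148] world [ 0.6039 -0.011   0.02  ] d [ 1.381e-01 -8.280e-02 -1.000e-04]
[46.  51.7] [ 12  14 129] world [0.58   0.1211 0.02  ] d [ 0.1144 -0.215   0.    ]
[380.8  54.7] [ 13  14 142] world [ 0.5782 -0.1445  0.02  ] d [ 0.112   0.0506 -0.0002]
[101.6 153.9] [ 12  13 120] world [0.4989 0.0909 0.02  ] d [ 3.330e-02 -1.849e-01  1.000e-04]
[318.8 190.3] [ 12  12 110] world [ 0.4671 -0.0955  0.02  ] d [ 0.0011  0.0013 -0.    ]
[201.2 193.1] [12 11 99] world [0.4644 0.0086 0.02  ] d [-1.400e-03 -1.027e-01  1.000e-04]
[ 72.3 232.8] [11 10 79] world [0.4267 0.1299 0.02  ] d [-3.890e-02 -2.241e-01  2.000e-04]
[152.3 249.7] [ 7  8 31] world [0.4101 0.0589 0.02  ] d [-0.0556 -0.1532  0.0002]
```

Request:
{"api": "arm_command", "payload": {"delta_rot": [[0,0,0],[0,0,0],[0,0,0],[0,0,0],[0,0,0],[0,0,0],[0,0,0],[0,0,0]], "delta_pos": [[0,0,0.03],[0,0,0.055],[0,0,0.065],[0,0,0.068],[0,0,0.07],[0,0,0.071],[0,0,0.071],[0,0,0.071]], "gripper": [1,1,1,1,1,1,1,1]}}

```text
time: 26.23
position: [0.4673, -0.0955, 0.0743]
tool_rot: [1.0, 0.0, 0.001, 0.0]
ft_force: [-0.9, 0.3, -1.0]
grip_width: 0.0173
grip_force: 45.0
```

Request:
{"api": "arm_command", "payload": {"delta_rot": [[0,0,0],[0,0,0],[0,0,0],[0,0,0],[0,0,0],[0,0,0],[0,0,0],[0,0,0],[0,0,0],[0,0,0]], "delta_pos": [[0,0,0.0008],[0,0,0.0016],[0,0,0.0024],[0,0,0.0032],[0,0,0.004],[0,0,0.0048],[0,0,0.0056],[0,0,0.0064],[0,0,0.007],[0,0,0.007]], "gripper": [1,1,1,1,1,1,1,1,1,1]}}

```text
time: 27.07
position: [0.4667, -0.0955, 0.0665]
tool_rot: [1.0, 0.0, -0.0, -0.0]
ft_force: [0.1, -0.7, -0.5]
grip_width: 0.0168
grip_force: 45.0
```

Request:
{"api": "arm_command", "payload": {"delta_rot": [[0,0,0],[0,0,0],[0,0,0],[0,0,0],[0,0,0]], "delta_pos": [[0,0,0.0005],[0,0,0.001],[0,0,0.0015],[0,0,0.002],[0,0,0.002]], "gripper": [1,1,1,1,1]}}

```text
time: 27.48
position: [0.4668, -0.0955, 0.0652]
tool_rot: [1.0, 0.0, 0.0, 0.0]
ft_force: [-0.9, -0.7, 7.4]
grip_width: 0.0171
grip_force: 45.0
```

Request:
{"api": "arm_command", "payload": {"delta_rot": [[0,0,0],[0,0,0],[0,0,0]], "delta_pos": [[0,0,0.0005],[0,0,0.001],[0,0,0.001]], "gripper": [1,1,1]}}

```text
time: 27.73
position: [0.4668, -0.0955, 0.0644]
tool_rot: [1.0, 0.0, 0.0, 0.0]
ft_force: [-0.4, 0.2, 8.0]
grip_width: 0.0176
grip_force: 45.0
```

Request:
{"api": "arm_command", "payload": {"delta_rot": [[0,0,0],[0,0,0],[0,0,0]], "delta_pos": [[0,0,0.0005],[0,0,0.001],[0,0,0.001]], "gripper": [1,1,1]}}

```text
time: 27.98
position: [0.4668, -0.0955, 0.0634]
tool_rot: [1.0, 0.0, 0.0, 0.0]
ft_force: [-1.9, 0.8, 7.6]
grip_width: 0.0171
grip_force: 45.0
```

Request:
{"api": "arm_command", "payload": {"delta_rot": [[0,0,0],[0,0,0]], "delta_pos": [[0,0,0.0005],[0,0,0.0005]], "gripper": [1,1]}}

```text
time: 28.15
position: [0.4668, -0.0955, 0.0629]
tool_rot: [1.0, 0.0, 0.0, 0.0]
ft_force: [-1.0, 0.9, 8.6]
grip_width: 0.0171
grip_force: 45.0
```

Request:
{"api": "arm_command", "payload": {"delta_rot": [[0,0,0],[0,0,0]], "delta_pos": [[0,0,0.0004],[0,0,0.0004]], "gripper": [1,1]}}

```text
time: 28.32
position: [0.4669, -0.0956, 0.0627]
tool_rot: [1.0, 0.0, 0.0, 0.0]
ft_force: [-1.2, 0.8, 10.8]
grip_width: 0.0174
grip_force: 45.0
```

Request:
{"api": "arm_command", "payload": {"delta_rot": [[0,0,0],[0,0,0]], "delta_pos": [[0,0,0.0004],[0,0,0.0004]], "gripper": [1,1]}}

```text
time: 28.48
position: [0.4669, -0.0955, 0.0626]
tool_rot: [1.0, 0.0, 0.001, 0.0]
ft_force: [-1.4, 1.1, 14.0]
grip_width: 0.0166
grip_force: 45.0
```

Request:
{"api": "arm_command", "payload": {"delta_rot": [[0,0,0],[0,0,0],[0,0,0],[0,0,0],[0,0,0],[0,0,0],[0,0,0],[0,0,0],[0,0,0],[0,0,0]], "delta_pos": [[0,0,-0.005],[0,0,-0.02],[0,0,-0.05],[0,0,-0.08],[0.057,0.15,-0.0833],[0.057,0.15,-0.0833],[0.057,0.15,-0.0833],[0.057,0.15,-0.0833],[0.057,0.15,-0.0833],[0.057,0.15,-0.0833]], "gripper": [1,1,1,1,1,1,1,1,1,1]}}

```text
time: 29.32
position: [0.5242, -0.2476, 0.1442]
tool_rot: [1.0, -0.001, 0.0, 0.0]
ft_force: [0.0, 0.8, -2.2]
grip_width: 0.0172
grip_force: 45.0
```

Run:
```python
from look import *
c=look('pics/l7.png')
im=c["pixels"]
def cr(p,w=16):
    u,v=proj(c,np.array([*p,.02])).astype(int); print(u,v)
    a=im[max(v-w,0):v+w,max(u-w,0):u+w]
    return cv2.resize(a,(250,250),interpolation=cv2.INTER_CUBIC)
q=proj(c,np.array([.5243,-.304,.05]));print(q)
t=[cr(p) for p in[(.6043,-.0106),(.467,-.0955),(.464,.009)]]
v0,u0=int(q[1])-50,int(q[0])-75
st=cv2.resize(im[v0:v0+100,u0:u0+150],(750,300*5//3),interpolation=cv2.INTER_CUBIC); print(u0,v0)
cv2.imwrite("pics/st.png",st[:340] if 0 else cv2.resize(np.vstack([np.hstack(t),st]),(600,600)))
```

```text
29.3667 [ 0.523  -0.2454  0.1438] [ 1.e+00 -4.e-04 -8.e-04 -8.e-04] [-0.8 -0.6 -1. ] 0.0171
[29.6 98.2] [ 12  13 112] world [ 0.6042 -0.0118  0.02  ] d [ 8.100e-02 -2.337e-01  2.000e-04]
[195.7 129.5] [ 12  12 116] world [ 0.5786 -0.1456  0.02  ] d [ 0.0556 -0.0999  0.0001]
[152.3 249.4] [ 7  7 33] world [ 0.4698 -0.0947  0.02  ] d [-0.0533 -0.1507  0.0003]
[387.88173604 200.82400057]
28 98
153 252
41 255
312 150
```

View pics/st.png

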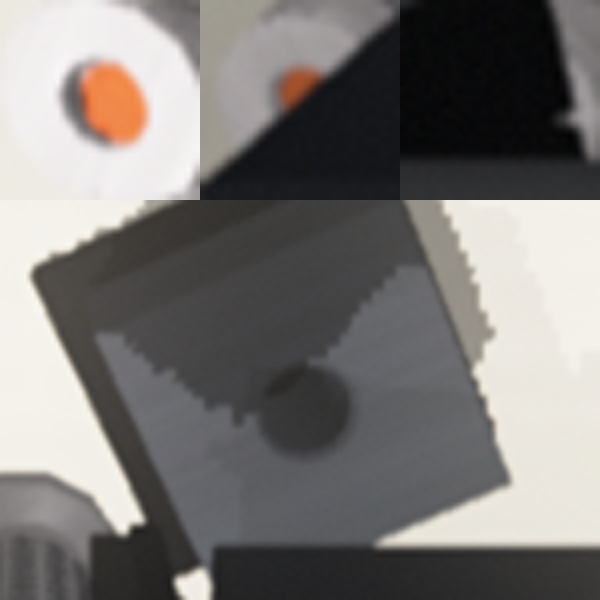

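Dent visible on the first blank of the crop strip. The stand hole is centred at pixel (388,202), world about (.523,-.304). Re-seating the punch now.

Request:
{"api": "arm_command", "payload": {"delta_rot": [[0,0,0],[0,0,0],[0,0,0],[0,0,0],[0,0,0],[0,0,0],[0,0,0],[0,0,0],[0,0,0],[0,0,0],[0,0,0],[0,0,0]], "delta_pos": [[0,0.03,0],[0,0.0583,0],[0,0.0583,0],[0,0.0583,0],[0,0.0583,0],[0,0.0583,0.02],[0,0.0583,0.04],[0,0.0583,0.055],[0,0.0583,0.065],[0,0.0583,0.072],[0,0.0583,0.075],[0,0.0583,0.075]], "gripper": [1,1,1,1,1,1,1,1,1,1,1,1]}}

```text
time: 30.37
position: [0.5235, -0.3028, 0.0691]
tool_rot: [1.0, 0.001, -0.001, -0.001]
ft_force: [-0.3, 0.9, -1.9]
grip_width: 0.0167
grip_force: 45.0
```

Request:
{"api": "arm_command", "payload": {"delta_rot": [[0,0,0],[0,0,0],[0,0,0]], "delta_pos": [[0,0,0.0005],[0,0,0.001],[0,0,0.001]], "gripper": [1,1,1]}}

```text
time: 30.62
position: [0.5242, -0.304, 0.0693]
tool_rot: [1.0, 0.0, 0.001, 0.0]
ft_force: [0.4, -0.3, -1.5]
grip_width: 0.0173
grip_force: 45.0
```

Request:
{"api": "arm_command", "payload": {"delta_rot": [[0,0,0],[0,0,0],[0,0,0]], "delta_pos": [[0,0,0.0005],[0,0,0.0007],[0,0,0.0007]], "gripper": [1,1,1]}}

```text
time: 30.87
position: [0.5239, -0.3039, 0.0681]
tool_rot: [1.0, 0.0, 0.0, 0.0]
ft_force: [-0.7, 0.5, -1.0]
grip_width: 0.0173
grip_force: 45.0
```

Request:
{"api": "arm_command", "payload": {"delta_rot": [[0,0,0],[0,0,0],[0,0,0]], "delta_pos": [[0,0,0.0005],[0,0,0.001],[0,0,0.001]], "gripper": [1,1,1]}}

```text
time: 31.12
position: [0.5237, -0.3037, 0.0667]
tool_rot: [1.0, 0.0, -0.0, -0.0]
ft_force: [-1.0, 0.0, -0.7]
grip_width: 0.0168
grip_force: 45.0
```

Request:
{"api": "arm_command", "payload": {"delta_rot": [[0,0,0],[0,0,0],[0,0,0]], "delta_pos": [[0,0,0.0005],[0,0,0.0005],[0,0,0.0005]], "gripper": [1,1,1]}}

```text
time: 31.37
position: [0.5238, -0.3038, 0.0665]
tool_rot: [1.0, 0.0, 0.0, 0.0]
ft_force: [-1.2, -0.4, 0.1]
grip_width: 0.0171
grip_force: 45.0
```

Request:
{"api": "arm_command", "payload": {"delta_rot": [[0,0,0],[0,0,0],[0,0,0]], "delta_pos": [[0,0,0.0005],[0,0,0.0005],[0,0,0.0005]], "gripper": [1,1,1]}}

```text
time: 31.62
position: [0.5238, -0.3038, 0.0664]
tool_rot: [1.0, 0.0, 0.0, 0.0]
ft_force: [-0.4, 1.3, 4.8]
grip_width: 0.017
grip_force: 45.0
```

Collar seated: contact reads 5 N at z .0664. Release and rise.

Request:
{"api": "arm_command", "payload": {"delta_rot": [[0,0,0],[0,0,0],[0,0,0],[0,0,0],[0,0,0],[0,0,0],[0,0,0],[0,0,0]], "delta_pos": [[0,0,0],[0,0,0],[0,0,0],[0,0,0],[0,0,0],[0,0,0],[0,0,0],[0,0,0]], "gripper": [-1,-1,-1,-1,-1,-1,-1,-1]}}

```text
time: 32.28
position: [0.5238, -0.3038, 0.0657]
tool_rot: [1.0, 0.0, -0.0, -0.0]
ft_force: [-1.3, -0.1, -0.4]
grip_width: 0.0626
grip_force: 0.0
```

Request:
{"api": "arm_command", "payload": {"delta_rot": [[0,0,0],[0,0,0],[0,0,0],[0,0,0],[0,0,0],[0,0,0],[0,0,0],[0,0,0],[0,0,0],[0,0,0],[0,0,0],[0,0,0]], "delta_pos": [[0,0,-0.01],[0,0,-0.04],[0,0,-0.08],[0,0,-0.1],[0.0,-0.06,-0.12],[0.0,-0.09,-0.15],[0,-0.1,-0.17],[0,-0.1,-0.17],[0,-0.1,-0.17],[0,-0.1,-0.17],[0,-0.1,-0.17],[0,-0.1,-0.17]], "gripper": [-1,-1,-1,-1,-1,-1,-1,-1,-1,-1,-1,-1]}}

```text
time: 33.28
position: [0.5231, -0.2045, 0.2345]
tool_rot: [1.0, -0.0, -0.001, -0.001]
ft_force: [-0.1, 1.0, -0.4]
grip_width: 0.0871
grip_force: 0.0
```

Run:
```python
from look import *
c=look('pics/l8.png')
u,v=proj(c,np.array([.524,-.304,.05])).astype(int); print(u,v)
s=cam("scene"); a,b=proj(s,np.array([.524,-.304,.07])).astype(int)
A=cv2.resize(c["pixels"][max(v-50,0):v+50,u-50:u+50],(400,400)); B=cv2.resize(s["pixels"][b-40:b+40,a-40:a+40],(400,400),interpolation=cv2.INTER_CUBIC)
cv2.imwrite("pics/st2.png",np.hstack([A,B]))
```

```text
33.3333 [ 0.5231 -0.2045  0.2345] [ 1.0e+00 -5.0e-04 -1.1e-03 -6.0e-04] [ 0.4  0.3 -0.2] 0.087
[138.6  98.3] [10 10 68] world [ 0.6043 -0.0115  0.02  ] d [ 8.100e-02 -1.931e-01  1.000e-04]
[ 21.4 121.3] [ 8 10 62] world [0.5802 0.1208 0.02  ] d [ 5.680e-02 -3.254e-01  3.000e-04]
[263.6 122.6] [10 10 71] world [ 0.5787 -0.1454  0.02  ] d [ 0.0555 -0.0592 -0.    ]
[ 63.9 193. ] [ 9  9 61] world [0.499  0.0905 0.02  ] d [-0.0244 -0.295   0.0004]
[225.9 218.5] [ 9  8 46] world [ 0.4674 -0.0956  0.02  ] d [-0.0558 -0.1088  0.0003]
[139.  220.6] [ 9  8 53] world [0.4649 0.008  0.02  ] d [-0.0584 -0.2125  0.0004]
[564.1 236.8] [23  2 27] world [ 0.4438 -0.5022  0.02  ] d [-7.900e-02  2.977e-01 -2.000e-04]
411 176
```

View pics/st2.png

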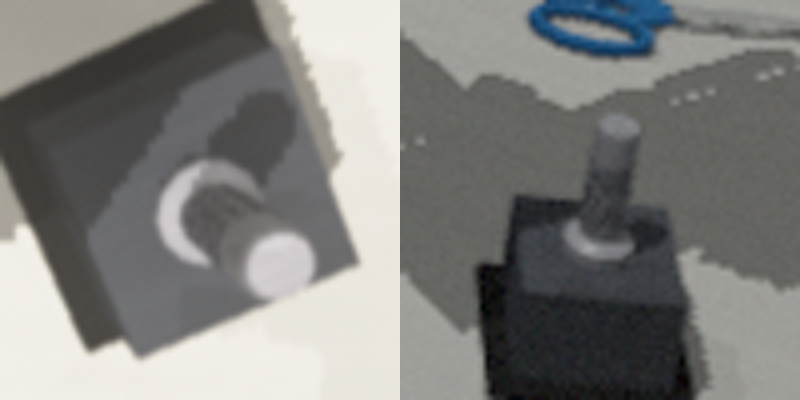

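The punch is upright with its collar flat on the block. Next, locating the magazine mouth from above.

Request:
{"api": "arm_command", "payload": {"delta_rot": [[0,0,0],[0,0,0],[0,0,0],[0,0,0],[0,0,0],[0,0,0],[0,0,0],[0,0,0],[0,0,0],[0,0,0],[0,0,0],[0,0,0]], "delta_pos": [[-0.068,-0.4945,-0.026],[-0.068,-0.4945,-0.026],[-0.068,-0.4945,-0.026],[-0.068,-0.4945,-0.026],[-0.068,-0.4945,-0.026],[-0.068,-0.4945,-0.026],[-0.068,-0.4945,-0.026],[-0.068,-0.4945,-0.026],[-0.068,-0.4945,-0.026],[-0.068,-0.4945,-0.026],[-0.068,-0.4945,-0.026],[-0.068,-0.4945,-0.026]], "gripper": [-1,-1,-1,-1,-1,-1,-1,-1,-1,-1,-1,-1]}}

```text
time: 34.38
position: [0.455, 0.2923, 0.2613]
tool_rot: [1.0, -0.0, -0.001, 0.0]
ft_force: [0.7, -0.8, 0.1]
grip_width: 0.0872
grip_force: 0.0
```

Request:
{"api": "arm_command", "payload": {"delta_rot": [[0,0,0],[0,0,0],[0,0,0],[0,0,0],[0,0,0],[0,0,0]], "delta_pos": [[0,0,0],[0,0,0],[0,0,0],[0,0,0],[0,0,0],[0,0,0]], "gripper": [-1,-1,-1,-1,-1,-1]}}

```text
time: 34.88
position: [0.456, 0.2892, 0.2617]
tool_rot: [1.0, -0.001, -0.0, 0.0]
ft_force: [-0.3, 0.7, -0.1]
grip_width: 0.0869
grip_force: 0.0
```

Run:
```python
from look import *
import pickle
c=look('pics/m1.png'); pickle.dump(c,open("m1.pkl","wb"))
q=proj(c,np.array([.507,.307,.137]));f=proj(c,np.array([.507,.307,.0])); print("pred mouth",q,"foot",f)
g=cv2.cvtColor(c["pixels"],cv2.COLOR_BGR2GRAY)
r=24*c["fx"]/.29; print("r",r)
for a,b in((r*.6,r*.8),(r*.8,r),(r,r*1.25)):
    h=cv2.HoughCircles(g[:240],cv2.HOUGH_GRADIENT,1,8,param1=100,param2=15,minRadius=int(a),maxRadius=int(b))
    if h is not None:
        for x in h[0][:6]: print(x, onplane(c,x[0],x[1],.137).round(4))
```

```text
34.9333 [0.4559 0.2894 0.2618] [ 1.e+00 -9.e-04 -1.e-04  1.e-04] [ 0.5 -0.1  0.1] 0.0871
[9.7 3.5] [ 28  11 150] world [0.6368 0.6205 0.02  ] d [ 1.803e-01 -3.314e-01 -1.000e-04]
[77.4 10. ] [28 12 43] world [0.6304 0.5488 0.02  ] d [ 1.740e-01 -2.597e-01 -1.000e-04]
[587.4  35.4] [ 8 10 66] world [ 0.6042 -0.0103  0.02  ] d [0.1488 0.2994 0.    ]
[465.   59.1] [ 9  9 68] world [0.5801 0.1226 0.02  ] d [ 0.1245  0.1666 -0.    ]
[483.8 132.2] [ 9  9 64] world [0.4992 0.091  0.02  ] d [0.0436 0.1984 0.    ]
[633.2 158.6] [ 8  8 47] world [ 0.4672 -0.0948  0.02  ] d [1.190e-02 3.842e-01 1.000e-04]
[124.  167.1] [ 20  27 239] world [0.4582 0.5249 0.02  ] d [ 0.0019 -0.2355 -0.    ]
[546.6 161.3] [ 8  8 49] world [0.4642 0.0099 0.02  ] d [0.0087 0.2795 0.    ]
[443.8 191.5] [ 8  8 49] world [0.4266 0.1314 0.02  ] d [-0.0291  0.1581  0.    ]
[501.5 205.2] [ 8  7 44] world [0.4085 0.0569 0.02  ] d [-4.700e-02  2.326e-01  1.000e-04]
[237. 341.] [102   2 103] world [0.2089 0.4034 0.02  ] d [-0.2472 -0.1135  0.    ]
pred mouth [296.00894294 133.15329587] foot [302.6941175  124.97571227]
r 27689.442861648473
```

Run:
```python
from h import *
import pickle
c=pickle.load(open("m1.pkl","rb")); im=c["pixels"]
g=cv2.cvtColor(im,cv2.COLOR_BGR2GRAY)
G=cv2.resize(g[80:200,220:380],None,fx=4,fy=4,interpolation=cv2.INTER_CUBIC)
for a,b in((80,102),(102,130)):
    h=cv2.HoughCircles(G,cv2.HOUGH_GRADIENT,1.5,15,param1=100,param2=25,minRadius=a,maxRadius=b)
    if h is not None:
        for x in h[0][:5]: u,v=220+x[0]/4-.4,80+x[1]/4-.4; print(u,v,x[2]/4, onplane(c,u,v,.137).round(4))
cv2.imwrite("pics/m1c.png",cv2.resize(im[80:200,220:380],(800,600),interpolation=cv2.INTER_CUBIC))
```

```text
291.4125 134.1625 22.175 [0.5062 0.3109 0.137 ]
290.2875 130.4125 23.6375 [0.5093 0.3118 0.137 ]
297.7875 132.6625 21.8 [0.5074 0.3055 0.137 ]
300.7875 134.9125 20.3 [0.5055 0.303  0.137 ]
295.1625 131.5375 26.4 [0.5083 0.3077 0.137 ]
299.6625 130.0375 30.6 [0.5096 0.3039 0.137 ]
295.9125 135.6625 31.0125 [0.5049 0.3071 0.137 ]
```

View pics/m1c.png

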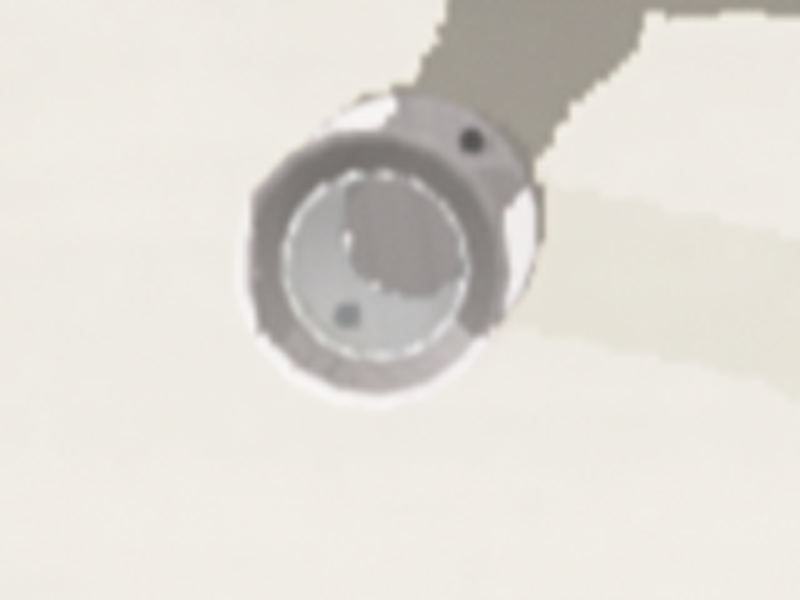

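The crop shows the mouth's outer ring centred at about (294.4,133.6) px in the full image, and the clear tube bore at about (295,132.8). That puts the mouth at about (.507,.308). Hover over the first blank to load.

Request:
{"api": "arm_command", "payload": {"delta_rot": [[0,0,0],[0,0,0],[0,0,0],[0,0,0],[0,0,0],[0,0,0],[0,0,0],[0,0,0],[0,0,0],[0,0,0],[0,0,0]], "delta_pos": [[-0.029,0.158,0.0],[-0.029,0.158,0.0],[-0.029,0.158,0.0],[-0.029,0.158,0.0],[-0.029,0.158,0.04],[-0.029,0.158,0.08],[-0.029,0.158,0.1177],[-0.029,0.158,0.1177],[-0.029,0.158,0.1177],[-0.029,0.158,0.1177],[-0.029,0.158,0.1177]], "gripper": [-0.15,-0.15,-0.15,-0.15,-0.15,-0.15,-0.15,-0.15,-0.15,-0.15,-0.15], "grip_force": 20}}

```text
time: 35.85
position: [0.4286, 0.1328, 0.1464]
tool_rot: [1.0, 0.0, 0.003, -0.0]
ft_force: [-0.3, -0.2, 0.2]
grip_width: 0.0502
grip_force: 0.0
```

Run:
```python
from look import *
import pickle
m=pickle.load(open("m1.pkl","rb"))
print("mouth",onplane(m,294.4,133.6,.137),"bore",onplane(m,295,132.8,.128))
c=look()
```

```text
mouth [0.5066315  0.30836737 0.137     ] bore [0.50665067 0.30843049 0.128     ]
35.9 [0.4285 0.1329 0.1465] [ 1.0e+00  4.0e-04  2.9e-03 -2.0e-04] [ 0.  -0.9  0.4] 0.0504
[331.1   4.1] [ 13  10 116] world [0.5786 0.1222 0.02  ] d [0.1501 0.0109 0.0009]
[367.1 110.4] [ 13  13 131] world [0.4989 0.0911 0.02  ] d [0.0704 0.0419 0.0004]
[581.2 148.7] [11 12 97] world [ 0.4671 -0.0947  0.02  ] d [3.840e-02 2.277e-01 2.000e-04]
[459.6 152.2] [ 12  12 108] world [0.464  0.0098 0.02  ] d [0.0354 0.1232 0.0002]
[319.4 194.4] [12 10 96] world [0.4264 0.1309 0.02  ] d [-0.0021  0.002  -0.    ]
[400.8 213.8] [12 11 93] world [0.4083 0.057  0.02  ] d [-0.0203  0.0759 -0.0001]
```

Request:
{"api": "arm_command", "payload": {"delta_rot": [[0,0,0],[0,0,0],[0,0,0],[0,0,0],[0,0,0],[0,0,0],[0,0,0],[0,0,0]], "delta_pos": [[-0.001,0.001,0.03],[-0.001,0.001,0.065],[-0.001,0.001,0.095],[-0.001,0.001,0.105],[-0.001,0.001,0.11],[-0.001,0.001,0.11],[-0.001,0.001,0.11],[-0.001,0.001,0.11]], "gripper": [-0.15,-0.15,-0.15,-0.15,-0.15,-0.15,-0.15,-0.15]}}

```text
time: 36.57
position: [0.4269, 0.1319, 0.0356]
tool_rot: [1.0, 0.0, 0.002, -0.0]
ft_force: [0.8, -0.0, 1.0]
grip_width: 0.0499
grip_force: 0.0
```

Request:
{"api": "arm_command", "payload": {"delta_rot": [[0,0,0],[0,0,0],[0,0,0],[0,0,0],[0,0,0],[0,0,0],[0,0,0],[0,0,0],[0,0,0],[0,0,0],[0,0,0],[0,0,0]], "delta_pos": [[0,0.001,0.012],[0,0.001,0.022],[0,0.001,0.025],[0,0.001,0.025],[0,0.001,0.025],[0,0.001,0.025],[0,0.001,0.025],[0,0.001,0.025],[0,0.001,0.025],[0,0.001,0.025],[0,0.001,0.025],[0,0.001,0.025]], "gripper": [-0.15,-0.15,-0.15,-0.15,1,1,1,1,1,1,1,1], "grip_force": 20}}

```text
time: 37.57
position: [0.4258, 0.1307, 0.0095]
tool_rot: [1.0, 0.0, 0.0, -0.0]
ft_force: [-0.3, -0.4, 5.4]
grip_width: 0.0272
grip_force: 20.0
```

Request:
{"api": "arm_command", "payload": {"delta_rot": [[0,0,0],[0,0,0],[0,0,0],[0,0,0],[0,0,0],[0,0,0],[0,0,0],[0,0,0]], "delta_pos": [[0,0,-0.01],[0,0,-0.04],[0,0,-0.08],[0,0,-0.12],[0,0,-0.16],[0,0,-0.16],[0,0,-0.16],[0,0,-0.16]], "gripper": [1,1,1,1,1,1,1,1]}}

```text
time: 38.23
position: [0.4247, 0.1307, 0.1687]
tool_rot: [1.0, 0.0, -0.001, 0.0]
ft_force: [-1.0, -0.4, -1.3]
grip_width: 0.0269
grip_force: 20.0
```

Request:
{"api": "arm_command", "payload": {"delta_rot": [[0,0,0],[0,0,0],[0,0,0],[0,0,0],[0,0,0],[0,0,0],[0,0,0],[0,0,0],[0,0,0],[0,0,0],[0,0,0]], "delta_pos": [[0.081,-0.1777,0],[0.081,-0.1777,0],[0.081,-0.1777,0],[0.081,-0.1777,0],[0.081,-0.1777,0],[0.081,-0.1777,0],[0.081,-0.1777,0],[0.081,-0.1777,0],[0.081,-0.1777,0],[0.081,-0.1777,0],[0.081,-0.1777,0]], "gripper": [1,1,1,1,1,1,1,1,1,1,1]}}

```text
time: 39.15
position: [0.506, 0.3072, 0.169]
tool_rot: [1.0, -0.0, -0.001, 0.0]
ft_force: [-0.1, 1.2, -1.1]
grip_width: 0.0271
grip_force: 20.0
```

Run:
```python
from look import *
c=look("pics/h1.png"); 
# blank top circle: find copper / blank centre while held
p=status.get_obs()["position"]
print("pred top of held blank",proj(c,p+[0,0,.010]),"mouth",proj(c,np.array([.5066,.3084,.137])),"r",24*c["fx"]/((p[2]+.163-.137)*1000))
```

```text
39.2 [0.5063 0.3075 0.1692] [ 1.e+00 -4.e-04 -2.e-04  1.e-04] [-0.9 -0.1 -0.9] 0.0271
[19.   7.9] [ 45  21 462] world [0.6581 0.5556 0.02  ] d [ 1.517e-01 -2.483e-01 -1.000e-04]
[33.  46.2] [35 16 63] world [0.6287 0.5506 0.02  ] d [ 1.223e-01 -2.433e-01 -1.000e-04]
[522.5 104.5] [10 12 99] world [0.5802 0.1228 0.02  ] d [0.0741 0.1846 0.    ]
[542.  192.4] [11 11 94] world [0.4989 0.0909 0.02  ] d [-7.200e-03  2.166e-01  1.000e-04]
[ 99.  233.7] [ 20  33 383] world [0.4572 0.5239 0.02  ] d [-0.0492 -0.2164 -0.    ]
[617.5 226.3] [10  9 66] world [0.4641 0.01   0.02  ] d [-4.190e-02  2.975e-01  1.000e-04]
[317.4 255.9] [ 20  18 285] world [0.4328 0.307  0.02  ] d [-0.0735  0.0005  0.    ]
pred top of held blank [316.8530747  257.22492893] mouth [315.34859616 227.19298814] r 41.13876039393617
```

The held blank's copper shows at (317,256), as predicted, so the calibration is good. Lower and release.

Request:
{"api": "arm_command", "payload": {"delta_rot": [[0,0,0],[0,0,0],[0,0,0],[0,0,0],[0,0,0],[0,0,0]], "delta_pos": [[0,-0.0005,0.01],[0,-0.0005,0.02],[0,-0.0005,0.026],[0,-0.0005,0.028],[0,-0.0005,0.028],[0,-0.0005,0.028]], "gripper": [1,1,1,1,1,1]}}

```text
time: 39.7
position: [0.5064, 0.3089, 0.1407]
tool_rot: [1.0, 0.0, -0.0, 0.0]
ft_force: [-0.3, 0.2, -0.1]
grip_width: 0.0272
grip_force: 20.0
```

Request:
{"api": "arm_command", "payload": {"delta_rot": [[0,0,0],[0,0,0],[0,0,0],[0,0,0],[0,0,0],[0,0,0],[0,0,0],[0,0,0],[0,0,0],[0,0,0]], "delta_pos": [[0,0,0],[0,0,0],[0,0,0],[0,0,0],[0,0,0],[0,0,0],[0,0,-0.02],[0,0,-0.028],[0,0,-0.028],[0,0,-0.028]], "gripper": [-0.15,-0.15,-0.15,-0.15,-0.15,-0.15,-0.15,-0.15,-0.15,-0.15]}}

```text
time: 40.53
position: [0.5069, 0.3091, 0.1698]
tool_rot: [1.0, 0.0, 0.001, -0.0]
ft_force: [-0.3, 0.3, 0.1]
grip_width: 0.0498
grip_force: 0.0
```

Run:
```python
from look import *
c=look("pics/h2.png"); 
print("floor blank top at",proj(c,np.array([.5066,.3084,.028])),"mouth",proj(c,np.array([.5066,.3084,.137])))
```

```text
40.5833 [0.5064 0.3089 0.1691] [ 1.e+00  3.e-04  1.e-04 -0.e+00] [-0.3  1.1 -0.4] 0.0502
[22.3 10.1] [ 49  25 542] world [0.6579 0.5568 0.02  ] d [ 0.1517 -0.2478  0.    ]
[37.3 47.7] [35 15 61] world [0.6288 0.5505 0.02  ] d [ 0.1225 -0.2416  0.    ]
[524.  106.5] [11 12 99] world [0.5801 0.1229 0.02  ] d [ 0.0737  0.1861 -0.    ]
[543.5 193.8] [12 11 92] world [0.499  0.0909 0.02  ] d [-0.0075  0.218  -0.    ]
[100.3 231.9] [ 20  28 275] world [0.4597 0.5249 0.02  ] d [-0.0465 -0.2161  0.    ]
[618.9 227.9] [ 9  9 63] world [0.4641 0.0099 0.02  ] d [-0.0424  0.299  -0.    ]
floor blank top at [318.07149358 187.94235185] mouth [318.44825651 228.29111257]
```

Run:
```python
from h import *
for f in("h1","h2"):
    im=cv2.imread(f"pics/{f}.png")[150:235,270:365]
    h=cv2.cvtColor(im,cv2.COLOR_BGR2HSV); m=((h[...,0]<16)|(h[...,0]>172))&(h[...,1]>40)&(h[...,2]>40)
    n,l,s,ce=cv2.connectedComponentsWithStats(m.astype(np.uint8))
    print(f,[(ce[i]+[270,150],s[i,4]) for i in range(1,n) if s[i,4]>8])
```

```text
h1 []
h2 [(array([318.60465116, 187.90697674]), np.int32(43))]
```

Request:
{"api": "arm_command", "payload": {"delta_rot": [[0,0,0],[0,0,0],[0,0,0],[0,0,0],[0,0,0],[0,0,0],[0,0,0],[0,0,0],[0,0,0],[0,0,0],[0,0,0]], "delta_pos": [[0.0737,0.186,0],[0.0737,0.186,0],[0.0737,0.186,0],[0.0737,0.186,0],[0.0737,0.186,0],[0.0737,0.186,0.02],[0.0737,0.186,0.025],[0.0737,0.186,0.025],[0.0737,0.186,0.025],[0.0737,0.186,0.025],[0.0737,0.186,0.025]], "gripper": [-0.15,-0.15,-0.15,-0.15,-0.15,-0.15,-0.15,-0.15,-0.15,-0.15,-0.15]}}

```text
time: 41.5
position: [0.5802, 0.1242, 0.1448]
tool_rot: [1.0, 0.001, 0.0, -0.0]
ft_force: [-0.4, 0.7, 0.1]
grip_width: 0.0499
grip_force: 0.0
```

Run:
```python
from look import *
c=look("pics/h3.png"); print("tube blank",proj(c,np.array([.5066,.3084,.028])))
```

```text
41.55 [0.5803 0.1241 0.1448] [ 1.0e+00  1.2e-03  6.0e-04 -0.0e+00] [-0.3 -0.4 -1.1] 0.0505
[379.1   1.3] [16  5 53] world [0.731 0.077 0.02 ] d [0.1506 0.0474 0.0002]
[472.  164.9] [ 11  12 101] world [ 0.6046 -0.01    0.02  ] d [0.024  0.1341 0.    ]
[319.4 191.7] [12 11 97] world [0.5803 0.1223 0.02  ] d [ 0.      0.0018 -0.    ]
[619.2 194.3] [11 11 84] world [ 0.5786 -0.1441  0.02  ] d [-0.0024  0.2682 -0.    ]
tube blank [116.76244459 271.21859437]
```

The first blank lies on the tube floor, copper up: pixel (318.6,187.9) against predicted (318.1,187.9). Picking the next one.

Request:
{"api": "arm_command", "payload": {"delta_rot": [[0,0,0],[0,0,0],[0,0,0],[0,0,0],[0,0,0],[0,0,0],[0,0,0],[0,0,0]], "delta_pos": [[0,0.001,0.035],[0,0.001,0.07],[0,0.001,0.1],[0,0.001,0.12],[0,0.001,0.13],[0,0.001,0.134],[0,0.001,0.134],[0,0.001,0.134]], "gripper": [-0.15,-0.15,-0.15,-0.15,-0.15,-0.15,-0.15,-0.15]}}

```text
time: 42.22
position: [0.5814, 0.1223, 0.0113]
tool_rot: [1.0, 0.001, 0.001, -0.0]
ft_force: [0.1, -0.1, 0.3]
grip_width: 0.0497
grip_force: 0.0
```

Request:
{"api": "arm_command", "payload": {"delta_rot": [[0,0,0],[0,0,0],[0,0,0],[0,0,0],[0,0,0],[0,0,0],[0,0,0],[0,0,0],[0,0,0],[0,0,0],[0,0,0],[0,0,0]], "delta_pos": [[0,0,0],[0,0,0],[0,0,0],[0,0,0],[0,0,0],[0,0,0],[0,0,-0.01],[0,0,-0.04],[0,0,-0.08],[0,0,-0.12],[0,0,-0.16],[0,0,-0.16]], "gripper": [1,1,1,1,1,1,1,1,1,1,1,1], "grip_force": 20}}

```text
time: 43.22
position: [0.5857, 0.1223, 0.179]
tool_rot: [1.0, 0.0, 0.008, -0.0]
ft_force: [1.3, -0.9, 0.6]
grip_width: 0.0268
grip_force: 20.0
```

Request:
{"api": "arm_command", "payload": {"delta_rot": [[0,0,0],[0,0,0],[0,0,0],[0,0,0],[0,0,0],[0,0,0],[0,0,0],[0,0,0],[0,0,0],[0,0,0],[0,0,0]], "delta_pos": [[-0.0737,-0.186,0],[-0.0737,-0.186,0],[-0.0737,-0.186,0],[-0.0737,-0.186,0],[-0.0737,-0.186,0],[-0.0737,-0.186,0],[-0.0737,-0.186,0],[-0.0737,-0.186,0],[-0.0737,-0.186,0],[-0.0737,-0.186,0],[-0.0737,-0.186,0]], "gripper": [1,1,1,1,1,1,1,1,1,1,1]}}

```text
time: 44.13
position: [0.5071, 0.3067, 0.1701]
tool_rot: [1.0, -0.001, -0.0, 0.0]
ft_force: [-0.6, -0.6, -0.5]
grip_width: 0.027
grip_force: 20.0
```

```bash
cat > chk.py <<'E'
from look import *
c=cam("wrist"); o=status.get_obs(); p=o["position"]; print(o["time"],p.round(4),round(o["grip_width"],4))
m=red(c["pixels"]); m[:, :270]=0; m[:,365:]=0
n,l,s,ce=cv2.connectedComponentsWithStats(m)
print([(ce[i].round(1),s[i,4]) for i in range(1,n) if s[i,4]>20],"pred held",proj(c,p+[0,0,.010]).round(1),"tcp->mouth",totool([.5066,.3084,.141]).round(4))
E
python3 chk.py
```

```text
44.1833 [0.507  0.3068 0.1701] 0.0269
[(array([317.5, 256.4]), np.int32(286))] pred held [317.  257.6] tcp->mouth [-0.0004 -0.0016  0.0291]
```

Request:
{"api": "arm_command", "payload": {"delta_rot": [[0,0,0],[0,0,0],[0,0,0],[0,0,0],[0,0,0],[0,0,0]], "delta_pos": [[0,-0.001,0.01],[0,-0.001,0.02],[0,-0.001,0.026],[0,-0.001,0.029],[0,-0.001,0.029],[0,-0.001,0.029]], "gripper": [1,1,1,1,1,1]}}

```text
time: 44.68
position: [0.5063, 0.3089, 0.1406]
tool_rot: [1.0, 0.0, -0.0, 0.0]
ft_force: [-0.0, 0.5, 0.1]
grip_width: 0.027
grip_force: 20.0
```

Request:
{"api": "arm_command", "payload": {"delta_rot": [[0,0,0],[0,0,0],[0,0,0],[0,0,0],[0,0,0],[0,0,0],[0,0,0],[0,0,0],[0,0,0],[0,0,0]], "delta_pos": [[0,0,0],[0,0,0],[0,0,0],[0,0,0],[0,0,0],[0,0,0],[0,0,-0.02],[0,0,-0.028],[0,0,-0.028],[0,0,-0.028]], "gripper": [-0.15,-0.15,-0.15,-0.15,-0.15,-0.15,-0.15,-0.15,-0.15,-0.15]}}

```text
time: 45.52
position: [0.5069, 0.3091, 0.1698]
tool_rot: [1.0, 0.0, 0.001, -0.0]
ft_force: [0.7, -0.4, -0.1]
grip_width: 0.0501
grip_force: 0.0
```

```bash
cat > tube.py <<'E'
from look import *
c=cam("wrist"); o=status.get_obs(); print(o["time"],o["position"].round(4))
h=cv2.cvtColor(c["pixels"][140:245,270:365],cv2.COLOR_BGR2HSV); m=((h[...,0]<16)|(h[...,0]>172))&(h[...,1]>40)&(h[...,2]>40)
n,l,s,ce=cv2.connectedComponentsWithStats(m.astype(np.uint8))
print([((ce[i]+[270,140]).round(1),s[i,4]) for i in range(1,n) if s[i,4]>8])
print("pred tops",[proj(c,np.array([.5066,.3084,.008+.02*k])).round(1).tolist() for k in range(1,7)])
E
python3 tube.py
```

```text
45.5667 [0.5063 0.3089 0.1691]
[(array([317.4, 189.2]), np.int32(22))]
pred tops [[318.0, 187.9], [318.1, 193.2], [318.1, 199.1], [318.2, 206.0], [318.3, 214.0], [318.4, 223.5]]
```

Request:
{"api": "arm_command", "payload": {"delta_rot": [[0,0,0],[0,0,0],[0,0,0],[0,0,0],[0,0,0],[0,0,0],[0,0,0],[0,0,0],[0,0,0],[0,0,0],[0,0,0],[0,0,0]], "delta_pos": [[0.098,0.3185,0],[0.098,0.3185,0],[0.098,0.3185,0],[0.098,0.3185,0],[0.098,0.3185,0],[0.098,0.3185,0],[0.098,0.3185,0],[0.098,0.3185,0.025],[0.098,0.3185,0.025],[0.098,0.3185,0.025],[0.098,0.3185,0.025],[0.098,0.3185,0.025]], "gripper": [-0.15,-0.15,-0.15,-0.15,-0.15,-0.15,-0.15,-0.15,-0.15,-0.15,-0.15,-0.15]}}

```text
time: 46.57
position: [0.6038, -0.008, 0.144]
tool_rot: [1.0, 0.001, -0.001, -0.0]
ft_force: [0.1, 0.9, 0.6]
grip_width: 0.05
grip_force: 0.0
```

```bash
python3 -c "
from look import *
look()"
```

```text
46.6167 [ 0.6041 -0.0077  0.1443] [ 1.0e+00  1.3e-03 -2.0e-04 -2.0e-04] [ 0.8 -0.   0.1] 0.0499
[210.2  29.3] [ 16  13 167] world [0.7344 0.0757 0.02  ] d [ 0.1305 -0.0831 -0.    ]
[394.7  50.4] [ 28  29 635] world [ 0.7194 -0.0692  0.02  ] d [ 1.151e-01  6.170e-02 -1.000e-04]
[320.3 190.8] [ 12  11 102] world [ 0.6048 -0.0107  0.02  ] d [ 0.0007  0.003  -0.    ]
[468.1 218.8] [11 11 95] world [ 0.5789 -0.1443  0.02  ] d [-2.560e-02  1.365e-01 -1.000e-04]
[299.8 325.2] [10  3 24] world [0.4675 0.0092 0.02  ] d [-1.366e-01 -1.720e-02  1.000e-04]
```

Request:
{"api": "arm_command", "payload": {"delta_rot": [[0,0,0],[0,0,0],[0,0,0],[0,0,0],[0,0,0],[0,0,0],[0,0,0],[0,0,0]], "delta_pos": [[0,0.001,0.035],[0,0.001,0.07],[0,0.001,0.1],[0,0.001,0.12],[0,0.001,0.13],[0,0.001,0.134],[0,0.001,0.134],[0,0.001,0.134]], "gripper": [-0.15,-0.15,-0.15,-0.15,-0.15,-0.15,-0.15,-0.15]}}

```text
time: 47.28
position: [0.6057, -0.0101, 0.0114]
tool_rot: [1.0, 0.001, 0.001, 0.0]
ft_force: [0.9, 0.1, 0.6]
grip_width: 0.0501
grip_force: 0.0
```

Request:
{"api": "arm_command", "payload": {"delta_rot": [[0,0,0],[0,0,0],[0,0,0],[0,0,0],[0,0,0],[0,0,0],[0,0,0],[0,0,0],[0,0,0],[0,0,0],[0,0,0],[0,0,0]], "delta_pos": [[0,0,0],[0,0,0],[0,0,0],[0,0,0],[0,0,0],[0,0,0],[0,0,-0.01],[0,0,-0.04],[0,0,-0.08],[0,0,-0.12],[0,0,-0.16],[0,0,-0.16]], "gripper": [1,1,1,1,1,1,1,1,1,1,1,1], "grip_force": 20}}

```text
time: 48.28
position: [0.6101, -0.0114, 0.1792]
tool_rot: [1.0, 0.0, 0.008, 0.002]
ft_force: [-0.2, 0.8, -0.2]
grip_width: 0.0271
grip_force: 20.0
```

Request:
{"api": "arm_command", "payload": {"delta_rot": [[0,0,0],[0,0,0],[0,0,0],[0,0,0],[0,0,0],[0,0,0],[0,0,0],[0,0,0],[0,0,0],[0,0,0],[0,0,0],[0,0,0]], "delta_pos": [[-0.098,-0.319,0],[-0.098,-0.319,0],[-0.098,-0.319,0],[-0.098,-0.319,0],[-0.098,-0.319,0],[-0.098,-0.319,0],[-0.098,-0.319,0],[-0.098,-0.319,0],[-0.098,-0.319,0],[-0.098,-0.319,0],[-0.098,-0.319,0],[-0.098,-0.319,0]], "gripper": [1,1,1,1,1,1,1,1,1,1,1,1]}}

```text
time: 49.28
position: [0.5069, 0.3072, 0.1701]
tool_rot: [1.0, -0.0, -0.0, 0.0]
ft_force: [0.1, -0.4, 0.1]
grip_width: 0.0269
grip_force: 20.0
```

```bash
python3 chk.py
```

```text
49.3333 [0.5071 0.3069 0.1701] 0.0272
[(array([317.5, 256.5]), np.int32(278))] pred held [317.9 257.1] tcp->mouth [-0.0005 -0.0015  0.0291]
```

Request:
{"api": "arm_command", "payload": {"delta_rot": [[0,0,0],[0,0,0],[0,0,0],[0,0,0],[0,0,0],[0,0,0]], "delta_pos": [[0,-0.0008,0.01],[0,-0.0008,0.02],[0,-0.0008,0.026],[0,-0.0008,0.029],[0,-0.0008,0.029],[0,-0.0008,0.029]], "gripper": [1,1,1,1,1,1]}}

```text
time: 49.83
position: [0.5064, 0.309, 0.1406]
tool_rot: [1.0, 0.0, -0.0, 0.0]
ft_force: [-0.3, -1.0, -0.3]
grip_width: 0.027
grip_force: 20.0
```

Request:
{"api": "arm_command", "payload": {"delta_rot": [[0,0,0],[0,0,0],[0,0,0],[0,0,0],[0,0,0],[0,0,0],[0,0,0],[0,0,0],[0,0,0],[0,0,0]], "delta_pos": [[0,0,0],[0,0,0],[0,0,0],[0,0,0],[0,0,0],[0,0,0],[0,0,-0.02],[0,0,-0.028],[0,0,-0.028],[0,0,-0.028]], "gripper": [-0.15,-0.15,-0.15,-0.15,-0.15,-0.15,-0.15,-0.15,-0.15,-0.15]}}

```text
time: 50.67
position: [0.5069, 0.3094, 0.1697]
tool_rot: [1.0, 0.0, 0.001, -0.0]
ft_force: [0.3, 0.3, 0.6]
grip_width: 0.05
grip_force: 0.0
```

```bash
python3 tube.py
```

```text
50.7167 [0.5064 0.3092 0.1691]
[(array([318.4, 202.3]), np.int32(47))]
pred tops [[318.4, 187.9], [318.4, 193.2], [318.5, 199.1], [318.6, 206.0], [318.7, 214.0], [318.9, 223.4]]
```

Request:
{"api": "arm_command", "payload": {"delta_rot": [[0,0,0],[0,0,0],[0,0,0],[0,0,0],[0,0,0],[0,0,0],[0,0,0],[0,0,0],[0,0,0],[0,0,0],[0,0,0],[0,0,0]], "delta_pos": [[-0.0425,0.2985,0],[-0.0425,0.2985,0],[-0.0425,0.2985,0],[-0.0425,0.2985,0],[-0.0425,0.2985,0],[-0.0425,0.2985,0],[-0.0425,0.2985,0],[-0.0425,0.2985,0.025],[-0.0425,0.2985,0.025],[-0.0425,0.2985,0.025],[-0.0425,0.2985,0.025],[-0.0425,0.2985,0.025]], "gripper": [-0.15,-0.15,-0.15,-0.15,-0.15,-0.15,-0.15,-0.15,-0.15,-0.15,-0.15,-0.15]}}

```text
time: 51.72
position: [0.4645, 0.0119, 0.1445]
tool_rot: [1.0, 0.001, 0.0, -0.0]
ft_force: [-0.7, -0.2, 0.1]
grip_width: 0.05
grip_force: 0.0
```

```bash
python3 -c "
from look import *
look()"
```

```text
51.7667 [0.4646 0.0119 0.1447] [1.0e+00 1.4e-03 5.0e-04 0.0e+00] [ 0.5 -0.4 -0.2] 0.0504
[513.4  53.7] [ 12  14 133] world [ 0.5783 -0.1441  0.02  ] d [1.132e-01 1.564e-01 1.000e-04]
[225.1 152.7] [ 13  13 125] world [0.4989 0.091  0.02  ] d [ 0.0346 -0.079   0.    ]
[438.2 189.1] [11 11 95] world [ 0.4673 -0.095   0.02  ] d [0.0024 0.1069 0.    ]
[320.3 192. ] [ 12  11 103] world [0.4644 0.0092 0.02  ] d [-0.0002  0.0028 -0.    ]
[270.9 250.3] [ 5 10 38] world [0.4085 0.0548 0.02  ] d [-0.056  -0.043  -0.0001]
```

Request:
{"api": "arm_command", "payload": {"delta_rot": [[0,0,0],[0,0,0],[0,0,0],[0,0,0],[0,0,0],[0,0,0],[0,0,0],[0,0,0]], "delta_pos": [[-0.0005,0.001,0.035],[-0.0005,0.001,0.07],[-0.0005,0.001,0.1],[-0.0005,0.001,0.12],[-0.0005,0.001,0.13],[-0.0005,0.001,0.134],[-0.0005,0.001,0.134],[-0.0005,0.001,0.134]], "gripper": [-0.15,-0.15,-0.15,-0.15,-0.15,-0.15,-0.15,-0.15]}}

```text
time: 52.43
position: [0.4645, 0.01, 0.011]
tool_rot: [1.0, 0.001, 0.001, 0.0]
ft_force: [-0.2, -0.3, -1.2]
grip_width: 0.0502
grip_force: 0.0
```

Request:
{"api": "arm_command", "payload": {"delta_rot": [[0,0,0],[0,0,0],[0,0,0],[0,0,0],[0,0,0],[0,0,0],[0,0,0],[0,0,0],[0,0,0],[0,0,0],[0,0,0],[0,0,0]], "delta_pos": [[0,0,0],[0,0,0],[0,0,0],[0,0,0],[0,0,0],[0,0,0],[0,0,-0.01],[0,0,-0.04],[0,0,-0.08],[0,0,-0.12],[0,0,-0.16],[0,0,-0.16]], "gripper": [1,1,1,1,1,1,1,1,1,1,1,1], "grip_force": 20}}

```text
time: 53.43
position: [0.468, 0.009, 0.1771]
tool_rot: [1.0, 0.0, 0.007, 0.002]
ft_force: [0.6, -0.5, -0.3]
grip_width: 0.0273
grip_force: 20.0
```

Request:
{"api": "arm_command", "payload": {"delta_rot": [[0,0,0],[0,0,0],[0,0,0],[0,0,0],[0,0,0],[0,0,0],[0,0,0],[0,0,0],[0,0,0],[0,0,0],[0,0,0],[0,0,0]], "delta_pos": [[0.043,-0.299,0],[0.043,-0.299,0],[0.043,-0.299,0],[0.043,-0.299,0],[0.043,-0.299,0],[0.043,-0.299,0],[0.043,-0.299,0],[0.043,-0.299,0],[0.043,-0.299,0],[0.043,-0.299,0],[0.043,-0.299,0],[0.043,-0.299,0]], "gripper": [1,1,1,1,1,1,1,1,1,1,1,1]}}

```text
time: 54.43
position: [0.506, 0.3068, 0.17]
tool_rot: [1.0, -0.001, -0.001, 0.0]
ft_force: [0.2, 0.1, -0.9]
grip_width: 0.0272
grip_force: 20.0
```

```bash
python3 chk.py
```

```text
54.4833 [0.5062 0.3069 0.1701] 0.0271
[(array([314.8, 200.7]), np.int32(28)), (array([317.5, 255.7]), np.int32(289))] pred held [317.2 257.1] tcp->mouth [ 0.0004 -0.0015  0.0291]
```

Request:
{"api": "arm_command", "payload": {"delta_rot": [[0,0,0],[0,0,0],[0,0,0],[0,0,0],[0,0,0],[0,0,0]], "delta_pos": [[0.0003,-0.0008,0.01],[0.0003,-0.0008,0.02],[0.0003,-0.0008,0.026],[0.0003,-0.0008,0.029],[0.0003,-0.0008,0.029],[0.0003,-0.0008,0.029]], "gripper": [1,1,1,1,1,1]}}

```text
time: 54.98
position: [0.5066, 0.3094, 0.1406]
tool_rot: [1.0, 0.0, -0.0, 0.0]
ft_force: [-0.2, -0.0, -1.0]
grip_width: 0.0269
grip_force: 20.0
```

Request:
{"api": "arm_command", "payload": {"delta_rot": [[0,0,0],[0,0,0],[0,0,0],[0,0,0],[0,0,0],[0,0,0],[0,0,0],[0,0,0],[0,0,0],[0,0,0]], "delta_pos": [[0,0,0],[0,0,0],[0,0,0],[0,0,0],[0,0,0],[0,0,0],[0,0,-0.02],[0,0,-0.028],[0,0,-0.028],[0,0,-0.028]], "gripper": [-0.15,-0.15,-0.15,-0.15,-0.15,-0.15,-0.15,-0.15,-0.15,-0.15]}}

```text
time: 55.82
position: [0.5072, 0.3097, 0.1697]
tool_rot: [1.0, 0.0, 0.001, -0.0]
ft_force: [0.2, 0.2, -1.0]
grip_width: 0.0498
grip_force: 0.0
```

```bash
python3 tube.py
```

```text
55.8667 [0.5066 0.3095 0.1691]
[(array([317.4, 205.7]), np.int32(131))]
pred tops [[318.7, 188.2], [318.8, 193.5], [318.9, 199.5], [319.1, 206.4], [319.2, 214.4], [319.4, 223.9]]
```

Request:
{"api": "arm_command", "payload": {"delta_rot": [[0,0,0],[0,0,0],[0,0,0],[0,0,0],[0,0,0],[0,0,0],[0,0,0],[0,0,0],[0,0,0],[0,0,0],[0,0,0],[0,0,0]], "delta_pos": [[-0.039,0.404,0],[-0.039,0.404,0],[-0.039,0.404,0],[-0.039,0.404,0],[-0.039,0.404,0],[-0.039,0.404,0],[-0.039,0.404,0],[-0.039,0.404,0.01],[-0.039,0.404,0.025],[-0.039,0.404,0.025],[-0.039,0.404,0.025],[-0.039,0.404,0.025]], "gripper": [-0.15,-0.15,-0.15,-0.15,-0.15,-0.15,-0.15,-0.15,-0.15,-0.15,-0.15,-0.15]}}

```text
time: 56.87
position: [0.4672, -0.0959, 0.1431]
tool_rot: [1.0, -0.002, -0.001, -0.001]
ft_force: [-0.6, -0.2, -0.5]
grip_width: 0.0501
grip_force: 0.0
```

Request:
{"api": "arm_command", "payload": {"delta_rot": [[0,0,0],[0,0,0],[0,0,0]], "delta_pos": [[0,0,0],[0,0,0],[0,0,0]], "gripper": [-0.15,-0.15,-0.15]}}

```text
time: 57.12
position: [0.468, -0.093, 0.1443]
tool_rot: [1.0, 0.001, -0.0, -0.0]
ft_force: [0.2, 0.0, 1.2]
grip_width: 0.0504
grip_force: 0.0
```

```bash
python3 -c "
from look import *
look()"
```

```text
57.1667 [ 0.4681 -0.0931  0.1444] [ 1.0e+00  1.5e-03  1.0e-04 -0.0e+00] [ 0.2  0.5 -0.4] 0.0503
[382.1  57.9] [ 13  14 143] world [ 0.5783 -0.1445  0.02  ] d [0.1101 0.0517 0.    ]
[103.4 156.5] [ 12  12 118] world [0.4988 0.0908 0.02  ] d [ 0.0313 -0.1838  0.    ]
[319.9 192.6] [11 10 96] world [ 0.4674 -0.0954  0.02  ] d [-0.0007  0.0023 -0.    ]
```

Request:
{"api": "arm_command", "payload": {"delta_rot": [[0,0,0],[0,0,0],[0,0,0],[0,0,0],[0,0,0],[0,0,0],[0,0,0],[0,0,0]], "delta_pos": [[-0.0007,0.001,0.035],[-0.0007,0.001,0.07],[-0.0007,0.001,0.1],[-0.0007,0.001,0.12],[-0.0007,0.001,0.13],[-0.0007,0.001,0.134],[-0.0007,0.001,0.134],[-0.0007,0.001,0.134]], "gripper": [-0.15,-0.15,-0.15,-0.15,-0.15,-0.15,-0.15,-0.15]}}

```text
time: 57.83
position: [0.4681, -0.0954, 0.0109]
tool_rot: [1.0, 0.001, 0.001, 0.0]
ft_force: [-0.2, 0.5, 1.0]
grip_width: 0.0499
grip_force: 0.0
```

Request:
{"api": "arm_command", "payload": {"delta_rot": [[0,0,0],[0,0,0],[0,0,0],[0,0,0],[0,0,0],[0,0,0],[0,0,0],[0,0,0],[0,0,0],[0,0,0],[0,0,0],[0,0,0]], "delta_pos": [[0,0,0],[0,0,0],[0,0,0],[0,0,0],[0,0,0],[0,0,0],[0,0,-0.01],[0,0,-0.04],[0,0,-0.08],[0,0,-0.12],[0,0,-0.16],[0,0,-0.16]], "gripper": [1,1,1,1,1,1,1,1,1,1,1,1], "grip_force": 20}}

```text
time: 58.83
position: [0.4715, -0.0972, 0.1773]
tool_rot: [1.0, 0.0, 0.007, 0.003]
ft_force: [0.2, -1.1, -0.4]
grip_width: 0.0268
grip_force: 20.0
```

Request:
{"api": "arm_command", "payload": {"delta_rot": [[0,0,0],[0,0,0],[0,0,0],[0,0,0],[0,0,0],[0,0,0],[0,0,0],[0,0,0],[0,0,0],[0,0,0],[0,0,0],[0,0,0]], "delta_pos": [[0.0395,-0.4035,0],[0.0395,-0.4035,0],[0.0395,-0.4035,0],[0.0395,-0.4035,0],[0.0395,-0.4035,0],[0.0395,-0.4035,0],[0.0395,-0.4035,0],[0.0395,-0.4035,0],[0.0395,-0.4035,0],[0.0395,-0.4035,0],[0.0395,-0.4035,0],[0.0395,-0.4035,0]], "gripper": [1,1,1,1,1,1,1,1,1,1,1,1]}}

```text
time: 59.83
position: [0.5056, 0.3094, 0.1696]
tool_rot: [1.0, 0.002, -0.0, 0.0]
ft_force: [-0.3, -1.0, -0.5]
grip_width: 0.027
grip_force: 20.0
```

Request:
{"api": "arm_command", "payload": {"delta_rot": [[0,0,0],[0,0,0],[0,0,0]], "delta_pos": [[0,0,0],[0,0,0],[0,0,0]], "gripper": [1,1,1]}}

```text
time: 60.08
position: [0.5063, 0.3065, 0.1701]
tool_rot: [1.0, -0.001, -0.0, 0.0]
ft_force: [0.6, -0.1, -0.4]
grip_width: 0.0273
grip_force: 20.0
```

```bash
python3 chk.py
```

```text
60.1333 [0.5065 0.3066 0.1702] 0.0273
[(array([313.1, 204.4]), np.int32(109)), (array([317.6, 256.4]), np.int32(288))] pred held [317.1 257.2] tcp->mouth [ 0.0001 -0.0018  0.0292]
```

Request:
{"api": "arm_command", "payload": {"delta_rot": [[0,0,0],[0,0,0],[0,0,0],[0,0,0],[0,0,0],[0,0,0]], "delta_pos": [[0,-0.0005,0.01],[0,-0.0005,0.02],[0,-0.0005,0.026],[0,-0.0005,0.029],[0,-0.0005,0.029],[0,-0.0005,0.029]], "gripper": [1,1,1,1,1,1]}}

```text
time: 60.63
position: [0.5064, 0.3084, 0.1406]
tool_rot: [1.0, 0.0, -0.0, 0.0]
ft_force: [-0.9, -0.3, -0.7]
grip_width: 0.0272
grip_force: 20.0
```

Request:
{"api": "arm_command", "payload": {"delta_rot": [[0,0,0],[0,0,0],[0,0,0],[0,0,0],[0,0,0],[0,0,0],[0,0,0],[0,0,0],[0,0,0],[0,0,0]], "delta_pos": [[0,0,0],[0,0,0],[0,0,0],[0,0,0],[0,0,0],[0,0,0],[0,0,-0.02],[0,0,-0.028],[0,0,-0.028],[0,0,-0.028]], "gripper": [-0.15,-0.15,-0.15,-0.15,-0.15,-0.15,-0.15,-0.15,-0.15,-0.15]}}

```text
time: 61.47
position: [0.507, 0.3087, 0.1698]
tool_rot: [1.0, 0.0, 0.001, -0.0]
ft_force: [0.2, 0.2, -0.6]
grip_width: 0.05
grip_force: 0.0
```

```bash
python3 tube.py
```

```text
61.5167 [0.5065 0.3085 0.1691]
[(array([317.4, 214.1]), np.int32(171))]
pred tops [[317.7, 188.0], [317.7, 193.3], [317.7, 199.3], [317.7, 206.2], [317.8, 214.2], [317.8, 223.6]]
```

Request:
{"api": "arm_command", "payload": {"delta_rot": [[0,0,0],[0,0,0],[0,0,0],[0,0,0],[0,0,0],[0,0,0],[0,0,0],[0,0,0],[0,0,0],[0,0,0],[0,0,0],[0,0,0]], "delta_pos": [[0.072,0.453,0],[0.072,0.453,0],[0.072,0.453,0],[0.072,0.453,0],[0.072,0.453,0],[0.072,0.453,0],[0.072,0.453,0],[0.072,0.453,0],[0.072,0.453,0],[0.072,0.453,0.01],[0.072,0.453,0.025],[0.072,0.453,0.025]], "gripper": [-0.15,-0.15,-0.15,-0.15,-0.15,-0.15,-0.15,-0.15,-0.15,-0.15,-0.15,-0.15]}}

```text
time: 62.52
position: [0.5791, -0.151, 0.1415]
tool_rot: [1.0, -0.003, -0.0, 0.001]
ft_force: [0.4, 0.1, -0.3]
grip_width: 0.05
grip_force: 0.0
```

Request:
{"api": "arm_command", "payload": {"delta_rot": [[0,0,0],[0,0,0],[0,0,0],[0,0,0]], "delta_pos": [[0,0,0],[0,0,0],[0,0,0],[0,0,0]], "gripper": [-0.15,-0.15,-0.15,-0.15]}}

```text
time: 62.85
position: [0.5786, -0.1426, 0.1444]
tool_rot: [1.0, 0.001, -0.0, -0.0]
ft_force: [-0.0, 0.2, 0.1]
grip_width: 0.0503
grip_force: 0.0
```

```bash
python3 -c "
from look import *
look()"
```

```text
62.9 [ 0.5788 -0.1427  0.1446] [ 1.0e+00  1.4e-03  1.0e-04 -1.0e-04] [-0.3 -0.2  0.2] 0.0502
[204.   12.6] [ 29  28 680] world [ 0.721  -0.0548  0.02  ] d [ 0.1425 -0.0875  0.    ]
[319.8 191.8] [ 12  11 101] world [ 0.5786 -0.1448  0.02  ] d [-0.0002  0.0022 -0.    ]
```

Request:
{"api": "arm_command", "payload": {"delta_rot": [[0,0,0],[0,0,0],[0,0,0],[0,0,0],[0,0,0],[0,0,0],[0,0,0],[0,0,0]], "delta_pos": [[-0.0005,0.001,0.035],[-0.0005,0.001,0.07],[-0.0005,0.001,0.1],[-0.0005,0.001,0.12],[-0.0005,0.001,0.13],[-0.0005,0.001,0.134],[-0.0005,0.001,0.134],[-0.0005,0.001,0.134]], "gripper": [-0.15,-0.15,-0.15,-0.15,-0.15,-0.15,-0.15,-0.15]}}

```text
time: 63.57
position: [0.5794, -0.1454, 0.0114]
tool_rot: [1.0, 0.001, 0.001, 0.0]
ft_force: [0.5, 1.0, 0.3]
grip_width: 0.05
grip_force: 0.0
```

Request:
{"api": "arm_command", "payload": {"delta_rot": [[0,0,0],[0,0,0],[0,0,0],[0,0,0],[0,0,0],[0,0,0],[0,0,0],[0,0,0],[0,0,0],[0,0,0],[0,0,0],[0,0,0]], "delta_pos": [[0,0,0],[0,0,0],[0,0,0],[0,0,0],[0,0,0],[0,0,0],[0,0,-0.01],[0,0,-0.04],[0,0,-0.08],[0,0,-0.12],[0,0,-0.16],[0,0,-0.16]], "gripper": [1,1,1,1,1,1,1,1,1,1,1,1], "grip_force": 20}}

```text
time: 64.57
position: [0.5833, -0.1475, 0.179]
tool_rot: [1.0, 0.0, 0.008, 0.003]
ft_force: [1.4, -0.2, 0.0]
grip_width: 0.0271
grip_force: 20.0
```

Request:
{"api": "arm_command", "payload": {"delta_rot": [[0,0,0],[0,0,0],[0,0,0],[0,0,0],[0,0,0],[0,0,0],[0,0,0],[0,0,0],[0,0,0],[0,0,0],[0,0,0],[0,0,0]], "delta_pos": [[-0.072,-0.453,0],[-0.072,-0.453,0],[-0.072,-0.453,0],[-0.072,-0.453,0],[-0.072,-0.453,0],[-0.072,-0.453,0],[-0.072,-0.453,0],[-0.072,-0.453,0],[-0.072,-0.453,0],[-0.072,-0.453,0],[-0.072,-0.453,0],[-0.072,-0.453,0]], "gripper": [1,1,1,1,1,1,1,1,1,1,1,1]}}

```text
time: 65.57
position: [0.5041, 0.3146, 0.1706]
tool_rot: [1.0, 0.004, 0.001, -0.002]
ft_force: [0.5, 0.2, -0.1]
grip_width: 0.027
grip_force: 20.0
```

Request:
{"api": "arm_command", "payload": {"delta_rot": [[0,0,0],[0,0,0],[0,0,0],[0,0,0]], "delta_pos": [[0,0,0],[0,0,0],[0,0,0],[0,0,0]], "gripper": [1,1,1,1]}}

```text
time: 65.9
position: [0.5065, 0.3059, 0.1701]
tool_rot: [1.0, -0.001, -0.0, 0.0]
ft_force: [-0.7, 0.2, -0.7]
grip_width: 0.0269
grip_force: 20.0
```

```bash
python3 chk.py
```

```text
65.95 [0.5066 0.3059 0.1702] 0.0272
[(array([313.4, 213.1]), np.int32(155)), (array([317.4, 255.8]), np.int32(285))] pred held [317.3 257.3] tcp->mouth [ 0.     -0.0025  0.0292]
```

Request:
{"api": "arm_command", "payload": {"delta_rot": [[0,0,0],[0,0,0],[0,0,0],[0,0,0],[0,0,0],[0,0,0],[0,0,0]], "delta_pos": [[0,-0.0007,0.01],[0,-0.0007,0.02],[0,-0.0007,0.026],[0,-0.0007,0.029],[0,-0.0007,0.029],[0,-0.0007,0.029],[0,-0.0007,0.029]], "gripper": [1,1,1,1,1,1,1]}}

```text
time: 66.53
position: [0.5062, 0.3083, 0.1412]
tool_rot: [1.0, 0.0, 0.0, -0.0]
ft_force: [-0.1, -0.6, -0.0]
grip_width: 0.0272
grip_force: 20.0
```

Request:
{"api": "arm_command", "payload": {"delta_rot": [[0,0,0],[0,0,0],[0,0,0],[0,0,0],[0,0,0],[0,0,0],[0,0,0],[0,0,0],[0,0,0],[0,0,0]], "delta_pos": [[0,0,0],[0,0,0],[0,0,0],[0,0,0],[0,0,0],[0,0,0],[0,0,-0.02],[0,0,-0.028],[0,0,-0.028],[0,0,-0.028]], "gripper": [-0.15,-0.15,-0.15,-0.15,-0.15,-0.15,-0.15,-0.15,-0.15,-0.15]}}

```text
time: 67.37
position: [0.5065, 0.3084, 0.1697]
tool_rot: [1.0, 0.0, 0.001, -0.0]
ft_force: [-0.3, -0.4, -0.9]
grip_width: 0.05
grip_force: 0.0
```

```bash
python3 tube.py
```

```text
67.4167 [0.5059 0.3082 0.1691]
[(array([317.6, 223. ]), np.int32(197))]
pred tops [[317.3, 187.5], [317.3, 192.7], [317.3, 198.6], [317.3, 205.5], [317.3, 213.4], [317.3, 222.8]]
```

Request:
{"api": "arm_command", "payload": {"delta_rot": [[0,0,0],[0,0,0],[0,0,0],[0,0,0],[0,0,0],[0,0,0]], "delta_pos": [[-0.02,0.02,-0.04],[-0.05,0.08,-0.08],[-0.05,0.1,-0.09],[-0.05,0.1,-0.09],[-0.05,0.1,-0.09],[-0.05,0.1,-0.09]], "gripper": [-0.15,-0.15,-0.15,-0.15,-0.15,-0.15]}}

```text
time: 67.92
position: [0.4562, 0.2077, 0.2593]
tool_rot: [1.0, -0.001, 0.0, -0.0]
ft_force: [0.2, 0.7, 0.5]
grip_width: 0.0502
grip_force: 0.0
```

Run:
```python
from look import *
c=look()
print("top6 pred",proj(c,np.array([.5066,.3084,.128])))
# punch still upright: compare scene crop with earlier view
s=cam("scene"); 
for n,p in(("grip",[.524,-.304,.09]),("top",[.524,-.304,.11])): u,v=proj(s,np.array(p)).astype(int); print(n,s["pixels"][v,u])
```

```text
67.9667 [0.4561 0.2083 0.2587] [ 1.e+00 -2.e-04 -1.e-04 -3.e-04] [-0.3 -0.5  0.2] 0.0502
[201.8 134.1] [ 12  11 105] world [0.4982 0.3443 0.02  ] d [ 4.20e-02 -1.36e-01  1.00e-04]
[416.1 133.1] [ 9  9 66] world [0.499  0.0908 0.02  ] d [ 4.290e-02  1.175e-01 -1.000e-04]
[437.6 206.6] [ 8  8 46] world [0.4083 0.0569 0.02  ] d [-4.770e-02  1.514e-01 -1.000e-04]
[ 69.2 307.9] [11 16 25] world [0.2647 0.547  0.02  ] d [-1.915e-01 -3.386e-01  2.000e-04]
top6 pred [200.8492095  133.61249814]
grip [83 81 80]
top [133 129 130]
```

The sixth copper sits at the predicted stack-top position, only the decoys are left on the bench, and the punch still shows in its stand. Handing in.

```bash
python3 -c "
from rig import robot
print(robot.hand_in())"
```

```text
the job is handed in; nothing more can be done
None
```

I marked all six blanks, put the punch back upright and seated in its stand, stacked the blanks copper side up in the magazine, and handed the job in at about 68 s; no verdict was returned.

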